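# Earth-probe check of the counter appliances

### The arm

A 6-joint arm with a two-finger parallel gripper is mounted at the origin on the work surface. World frame = base frame: x ahead of the robot, y to its left, z up, the work surface at z = 0. Lengths are in m, angles in degrees, forces in N, time in s.
With the tool pointing down it reaches from about 0.4 to 0.825 m from the base axis. Payload 7 kg.
Tool frame: the origin (TCP) lies at the very end of the fingers, on their centre line; the grasp point (between the pads) lies ctrl.grip_point_offset behind it (ctrl.grip_point_offset is the distance from the TCP to the grasp point, in m); z points along the fingers, y is the line along which they close (so a half turn about z gives the same grasp; the last joint's range is limited). The gripper opens to 88 mm and grips with 3 to 60 N. Pads are 19 mm wide; open, the fingers measure 130 mm over their backs; the gripper's body (78 mm by 193 mm) begins 47 mm behind the grasp point.
Start: joints at [88.356, 20.546, 0.682, 0, -70.136, -16.507], TCP at [0.21, 0.641, 0.194] pointing down, gripper open.
Joint ranges: [-176.03, 176.03], [-82.01, 121.73], [-58.28, 71.71], [-173.87, 95.51], [-174.79, -0.11], [-173.66, 173.66]. Speed limits (degrees/s): [136.94, 136.94, 172.46, 180, 180, 180].

### API

Orientations are given as [roll, pitch, yaw] about the fixed x, y, z axes, in that order (R = Rz(yaw) Ry(pitch) Rx(roll)).
In Python, from rig import ctrl gives the robot as it stands.
- The arm moves only by the tool send_rows, never from a script. Its argument "motion" is a list of rows, each an object with "linear": the shift along the tool's x, y, z in mm, a list of three; "spin": the turn about the tool's z in degrees. In form: [{"linear": [tx, ty, tz], "spin": spin}, ...]. A call has 1 to 20 rows; each row is the pose to reach, as a shift and turn from the pose commanded when the call began, along the tool's axes at that moment; what a row does not reach only later rows make up. A row lasts 1/12 s, in which the tool goes at most 41.7 mm and 7.16 degrees, less where a joint would pass 70% of its speed; a pose out of reach is approached as far as the arm can. A call with a gripper value outside its range is refused whole. "hand" is the opening, from -1 (shut) to 1 (fully open), so that 0 is half open, set as the call begins (left out, the last holds). The fingers move at their own pace and stop on an object; "force" is the grip in N (left out, the last holds). Time passes only in rows, so rows that repeat a pose let the fingers close. It gives the time, the measured TCP pose, the force, the opening and the grip force at its end, in the units of the state.
- ctrl.get_obs(): the state, without advancing time (a new reading comes with each control period).
- ctrl.snapshot(name): name is "scene" or "top" or "wrist"; returns the picture (384x512x3 uint8, red, green, blue); there is no depth.
- ctrl.calibration(name): a dict with "fx", "fy", "cx", "cy" (pixels), "k1" (the pictures are not rectified: a ray, as slopes to the right and down, at radius r is drawn at 1 + k1 r^2 times it, then the intrinsics apply), "position" and "rotation" of the camera in the world. Camera axes: x right, y down, z forward; pixel columns grow to the right and rows downward; lengths in m; the calibration is good to about 2 mm. A picture is of the moment at which its call begins: read the wrist's pose just before it. calibration takes no time and is no camera call; for the wrist camera it gives the pose at the moment of the call.
- ctrl.close_job(): hands the job in; it is judged then, once.
The state is a dict: "t": time; "qpos": joint angles; "qvel": joint speeds; "joint_torque": joint torques, N m; "ee_pos": TCP position; "eef_rot": TCP orientation; "force": force on the tool from outside, world axes, zero at the start; "torque": the same for the moment, N m; "opening": finger opening in m; "grasp_force": force on a finger pad.
Only numpy, scipy, OpenCV 4.12 (cv2) and the standard library are available. Lean on these libraries where they do the work, as an engineer would, in place of code of your own. Each camera call takes 0.05 s, during which the arm holds its last target. There are 200 camera calls.

### The job

Take the test probe from its stand and touch its sprung tip squarely onto the bare metal of three appliances in turn: first the stud in the middle of the kettle base, then the bread carriage down inside the toaster's slot (its height is not known, feel for it), then the stud on the grill's sloping lid. Each time press gently until the spring clearly gives, without driving the tip to its stop, and stay for a moment. Then hang the probe upright in its stand again, let go, and leave the jar, mug and shaker where they stand.

Things in the scene. Friction and masses are not known exactly. Their poses are not given: they have to be found in the camera images.
- probe: Test probe, 0.14 kg, hanging upright by its flange in the stand. Origin: centre of the flange's underside; z up its axis. Above: black flange 48 mm wide, 6 mm thick, then a grey square grip 26 x 26 mm (sides along x, y) from 6 to 56 mm. Below: stem 16 mm in diameter to -100 mm, then the steel tip, 8 mm in diameter, round end at -120 mm. Take the square grip from above; 30 N or more holds it well.
- tip (a joint): How far the sprung tip is pushed up into the stem: 0 out, 0.012 m at its stop. It begins to give at 2 N and takes 0.5 N more per mm (8 N at the stop). A touch counts from 2 mm (3 N); about 5 to 6 mm (4.5 to 5 N) is a good press.
- tip_end (a point): The end of the probe's steel tip, 120 mm below the probe's origin when the spring is out.
- rest (a point): Where the probe's origin hangs in its fixed stand, 140 mm above the table (stand: foot 80 x 80 mm, to the right or left). Two level prongs along this frame's x, 8 mm thick, 26 mm apart, open at the front (-x), closed 30 mm behind (+x) this point; the flange lies on both, so the stem goes in from above or from the front. Axes: the stand's, z up; the grip's sides start parallel to them.
- base_stud (a point): Top centre of the flat steel stud, 22 mm diameter, 37 mm above the table, in the middle of the round white kettle base (150 mm diameter, 18 mm thick, with a grey boss 44 mm in diameter around the stud). Fixed.
- slot (a point): Centre of the mouth of the slot in the fixed white toaster (260 x 130 x 170 mm), 170 mm above the table, z up. The slot is 140 mm long (x), 36 mm wide (y). Inside it a flat steel bread carriage, 136 x 32 mm, fills nearly the whole slot; its level top lies 35 to 85 mm below the mouth, different each time, and does not give under a gentle press. A black lever stands out at the toaster's front.
- grill_stud (a point): Top centre of the flat steel stud, 22 mm in diameter, 5 mm proud, amid the contact grill's steel lid, about 123 mm above the table. The fixed black grill (220 x 220 mm, 180 mm tall behind) has a lid that slopes 30 degrees, low at its front (-x). z is square to the lid, outwards: up and leaning 30 degrees to the front; y level. A handle bar crosses the lid 90 mm down the slope.
- grill_lid: The grill's sloping steel lid, about 240 x 200 mm, 14 mm thick; origin at the middle of its underside, same axes as grill_stud.
- kettle_base: The kettle base; origin at the middle of its underside, z up.
- jar: Bystander: storage jar with a wooden lid, 72 mm diameter, 120 mm tall, origin under its middle. If the stand is on the left, it is on the right, and the other way round.
- mug: Bystander: white mug, 80 mm diameter, 90 mm tall, origin under its middle.
- shaker: Bystander: steel shaker, 44 mm diameter, 88 mm tall, origin under its middle.
There are look-alikes about, which are no part of the job. What is shaped like the part that bears rest but red is not meant. Leave any pink look-alike of the probe alone.

How it is judged (in metres and radians):
On the way, in this order (a step that is already met when the one before it is completed fails the run):
1. the probe's tip is pressed squarely on the kettle base's stud, its spring taken up (distance between tip_end and base_stud below 0.011 m and value of joint tip above 0.002 m and angle between the z axis of probe and the z axis of kettle_base, either way round below 0.22 rad), for 0.3 s.
2. the tip is down in the toaster's slot and pressed on the carriage, its spring taken up (z of tip_end in the frame of slot below -0.025 m and x of tip_end in the frame of slot between -0.07 and 0.07 m and y of tip_end in the frame of slot between -0.018 and 0.018 m and value of joint tip above 0.002 m), for 0.3 s.
3. the tip is pressed squarely on the stud of the grill's lid, its spring taken up (distance between tip_end and grill_stud below 0.011 m and value of joint tip above 0.002 m and angle between the z axis of probe and the z axis of grill_lid, either way round below 0.22 rad), for 0.3 s.
At the end, for the whole second after the job is handed in: The probe hangs still and upright (within 0.1 rad) in its stand again, its flange flat on both prongs (height within 5 mm), within 20 mm of its place; jar, mug and shaker are within 30 mm of where they started (horizontal distance between probe and rest below 0.02 m and z of probe in the frame of rest between -0.004 and 0.005 m and angle between probe's own z axis and vertical below 0.1 rad and linear speed of probe below 0.03 m/s and distance of each of jar, mug, shaker from where it was at the start of the episode below 0.03 m); the robot touches nothing.
It fails at once if the sprung tip is driven to its stop (value of joint tip above 0.0114 m).
It fails at once if jar, mug or shaker is disturbed (moved over 30 mm) (distance of any of jar, mug, shaker from where it was at the start of the episode above 0.03 m).
It also fails if it takes over 72 s, if anything falls off the work surface, if the arm or the gripper's body presses on something with over 40 N, if the wrist force passes 120 N, or if a joint passes its speed limit or range.

## Working session

There is one attempt and no reset: what is moved stays moved. The work goes in short steps, Python scripts to look and compute and a tool call to move; the robot and the scene stay as the last step left them, time stands still between calls to the robot, and variables do not carry over. Pictures are saved under pics/ and viewed, at most 10 in all, crops included, and the job is handed in when it is done.

Besides the shell and the picture viewer there is one more tool, called after ">>>" as name(argument=value, ...), one argument or row to a line, values as JSON. send_rows: Moves the arm, as the interface text tells. Its arguments: {"type":"object","properties":{"motion":{"type":"array"},"hand":{"type":"number"},"force":{"type":"number"}},"required":["motion"]}

```bash
ls; mkdir -p pics; python3 - <<'E'
from rig import ctrl
import cv2,numpy as np
o=ctrl.get_obs();print(o,ctrl.grip_point_offset)
for n in("scene","top","wrist"):
    c=ctrl.calibration(n);print(n,c)
    im=ctrl.snapshot(n);cv2.imwrite(f"pics/{n}0.png",im[:,:,::-1])
E
```

```text
pics
{'t': 0.0, 'qpos': array([ 8.83575642e+01,  2.05912521e+01,  6.33854756e-01, -2.07178385e-02,
       -7.01352368e+01, -1.65073879e+01]), 'qvel': array([ 0.00532572, -0.06403436,  0.06770487,  0.02707557, -0.01202   ,
        0.01413807]), 'joint_torque': array([ 7.31876244e-04, -5.82722676e+01,  2.93048984e+01,  6.99690118e+00,
        7.00510878e-03, -1.74358020e-04]), 'ee_pos': array([0.21011594, 0.64089446, 0.19292353]), 'eef_rot': array([ 1.79905650e+02, -7.65028243e-03, -1.81568731e+01]), 'force': array([ 0.29632569, -0.49945711, -0.8041403 ]), 'torque': array([ 0.04232893, -0.05779237,  0.01805274]), 'grasp_force': 0.0, 'opening': 0.08762741733656665} 0.0188
scene {'fx': 473.36850946614226, 'fy': 473.36850946614226, 'cx': 259.3502500683813, 'cy': 188.50166094829265, 'k1': -0.16041327064547703, 'position': array([ 1.22935159, -0.39038591,  0.92894333]), 'rotation': array([-133.3583361 ,   -0.64863658,   69.11543283])}
top {'fx': 422.3708024776809, 'fy': 422.3708024776809, 'cx': 260.9222239529066, 'cy': 191.45038925097177, 'k1': 0.02933145306475181, 'position': array([ 0.35769296, -0.07181737,  1.14081662]), 'rotation': array([-175.41464378,   -1.21809915,  -88.57263447])}
wrist {'fx': 302.938914531892, 'fy': 302.938914531892, 'cx': 254.79338699113967, 'cy': 188.38065533200853, 'k1': 0.021027526597563198, 'position': array([0.27352768, 0.62118062, 0.38359065]), 'rotation': array([ 1.65631810e+02, -8.97896152e-02, -1.08157769e+02])}
```

View pics/scene0.png

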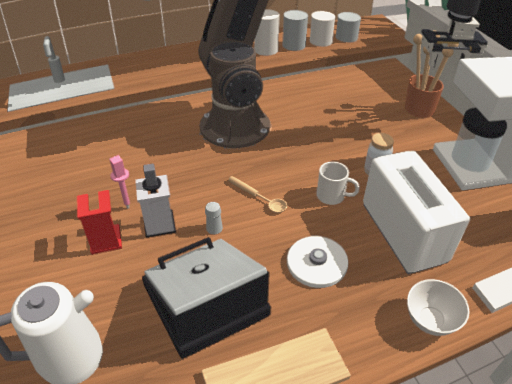

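View pics/top0.png

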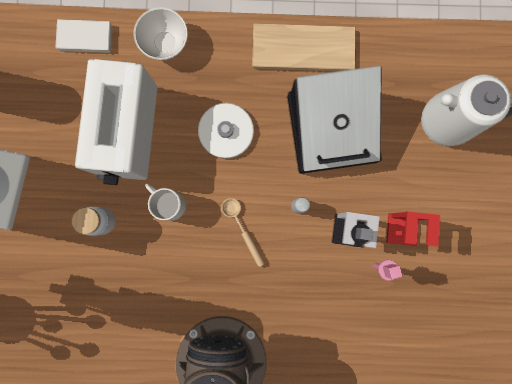

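View pics/wrist0.png

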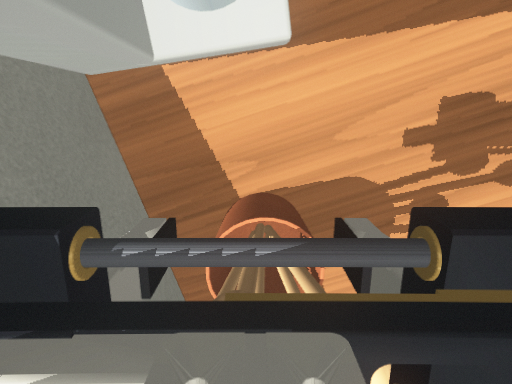

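The scene view shows the grey stand with the probe at about (152,190), the red decoy stand at (100,225), the pink decoy probe at (120,180), the grill stud at (201,268), the base stud at (318,256) and the toaster slot at (428,185). In the top view the probe is at (362,233), the grill stud at (341,121), the base stud at (226,130) and the slot at (109,115). I'll crop these closer.

```bash
cat > h.py <<'E'
import cv2,numpy as np
from scipy.spatial.transform import Rotation as R
def ray(c,p):
    d=((p[0]-c['cx'])/c['fx'],(p[1]-c['cy'])/c['fy']);K=np.eye(3)
    u=np.array(d)
    for _ in range(20): u=np.array(d)/(1+c['k1']*(u@u))
    v=R.from_euler('xyz',c['rotation'],degrees=True).apply([u[0],u[1],1])
    return np.array(c['position']),v/np.linalg.norm(v)
def plane(c,p,z):
    o,v=ray(c,p);return o+v*(z-o[2])/v[2]
def tri(c1,p1,c2,p2):
    o1,v1=ray(c1,p1);o2,v2=ray(c2,p2)
    s=np.linalg.lstsq(np.c_[v1,-v2],o2-o1,rcond=None)[0]
    a=o1+s[0]*v1;b=o2+s[1]*v2
    return (a+b)/2,np.linalg.norm(a-b)
E
python3 - <<'E'
import cv2,numpy as np
t=cv2.imread('pics/top0.png');s=cv2.imread('pics/scene0.png')
def crop(im,x,y,w,h):
    k=cv2.resize(im[y:y+h,x:x+w],(400,300),interpolation=cv2.INTER_CUBIC)
    for i in range(0,w,10): cv2.putText(k,str(x+i) if i%20==0 else '|',(int(i*400/w),10),0,.3,(0,255,255),1)
    for i in range(0,h,10): cv2.putText(k,str(y+i)+'-',(0,int(i*300/h)+3),0,.3,(0,255,255),1)
    return k
cv2.imwrite('pics/c1.png',np.vstack([np.hstack([crop(t,325,200,80,60),crop(s,115,150,80,60)]),np.hstack([crop(t,70,50,120,90+0),crop(t,290,60,120,90)])]))
cv2.imwrite('pics/c2.png',np.vstack([np.hstack([crop(t,190,100,80,60),crop(s,275,225,80,60)]),np.hstack([crop(s,365,140,120,90),crop(s,140,235,120,90)])]))
E
```

```text
(no output)
```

View pics/c1.png

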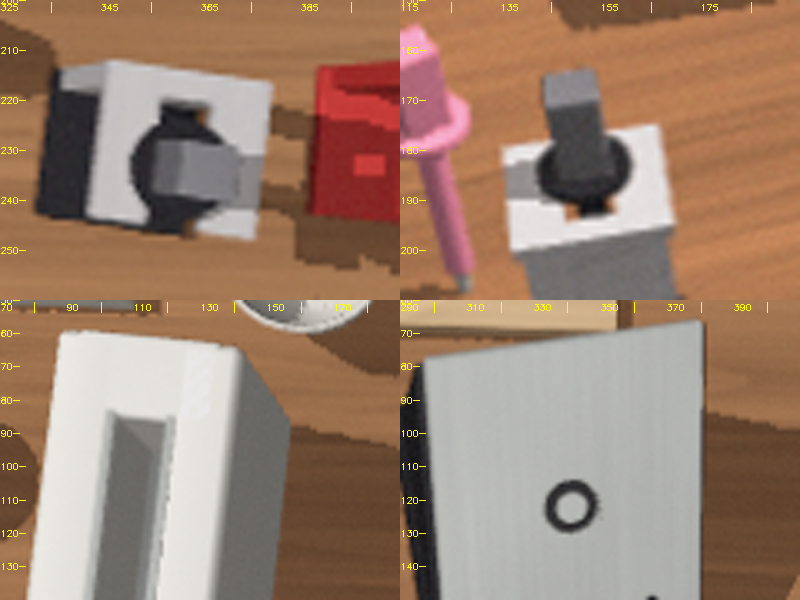

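View pics/c2.png

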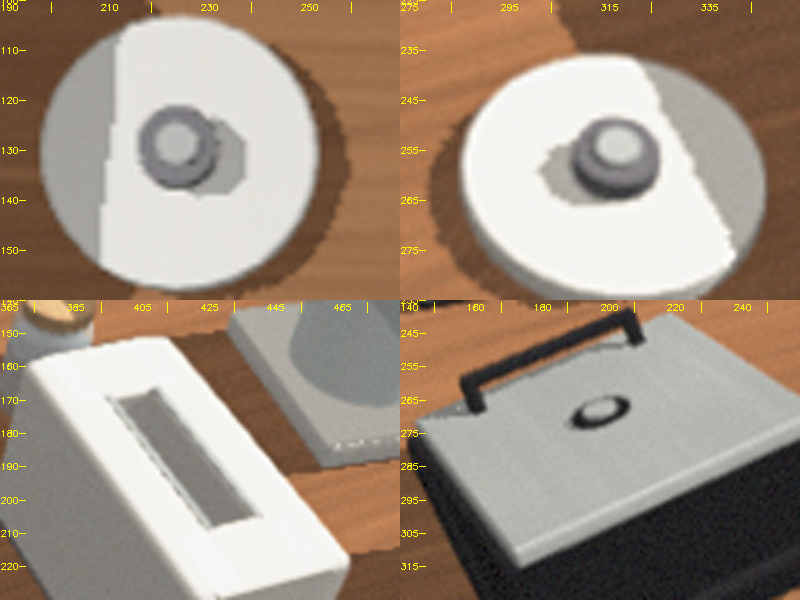

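In the crops, the stand's plate opens towards the robot and is closed at its far side. The probe flange is at top (361.4,234) and scene (152,184). The studs are at top (225.4,129) and (341.3,121.8), and the slot's mouth corners are clear in the scene view. Next I'll work out positions.

```bash
python3 - <<'E'
from rig import ctrl
from h import *
T=ctrl.calibration('top');S=ctrl.calibration('scene');np.set_printoptions(precision=4,suppress=True)
for n,a,b,z in[('flange',(361.4,234),(151.9,184),.146),('griptop',(366.4,234.4),(149.4,167.4),.196),('base',(225.4,129),(318.4,254.4),.037),('grill',(341.3,121.8),(200.7,268.1),.123),('slotrear-left',(102.1,83.6),(443.6,204.5),.17),('slotrear-right',(122.5,85.4),(428.6,209),.17)]:
    print(n,*tri(T,a,S,b),plane(T,a,z),plane(S,b,z))
c=[plane(S,p,.17) for p in[(397.1,169.4),(412.4,166.1),(443.6,204.5),(428.6,209)]]
print('slot',np.array(c),np.mean(c,0),[np.linalg.norm(c[i]-c[(i+1)%4]) for i in range(4)])
pl=[plane(T,(325+u/5,200+v/5),.14) for u,v in[(110,62),(270,82),(255,240),(90,215)]]
print('plate',np.array(pl),np.mean(pl,0))
a,b=plane(T,(297.5,77.4),.18),plane(T,(380.6,66.3),.18);print('lid rear',a,b,np.linalg.norm(a-b),np.degrees(np.arctan2(*(a-b)[:2]))*-1)
E
```

```text
flange [ 0.3445 -0.329   0.1403] 0.004478921610317665 [ 0.3439 -0.3297  0.146 ] [ 0.3521 -0.3274  0.146 ]
griptop [ 0.3445 -0.3269  0.1937] 0.0034988888986436126 [ 0.344 -0.328  0.196] [ 0.3483 -0.3255  0.196 ]
base [0.6118 0.0071 0.0325] 0.0036756818551934873 [0.6101 0.0051 0.037 ] [0.6154 0.0069 0.037 ]
grill [ 0.6181 -0.283   0.1199] 0.004476635429886145 [ 0.6167 -0.2845  0.123 ] [ 0.6213 -0.2814  0.123 ]
slotrear-left [0.6788 0.2867 0.1684] 0.0034918574679686037 [0.6773 0.2844 0.17  ] [0.6802 0.2873 0.17  ]
slotrear-right [0.6775 0.2417 0.1679] 0.007352115245883829 [0.6748 0.2375 0.17  ] [0.6795 0.2441 0.17  ]
slot [[0.5351 0.2507 0.17  ]
 [0.5378 0.2955 0.17  ]
 [0.6802 0.2873 0.17  ]
 [0.6795 0.2441 0.17  ]] [0.6081 0.2694 0.17  ] [np.float64(0.04485449491327359), np.float64(0.14259986655232812), np.float64(0.04316876635703389), np.float64(0.14447980159077528)]
plate [[ 0.394  -0.2968  0.14  ]
 [ 0.3865 -0.373   0.14  ]
 [ 0.3119 -0.3659  0.14  ]
 [ 0.3216 -0.2879  0.14  ]] [ 0.3535 -0.3309  0.14  ]
lid rear [ 0.7043 -0.169   0.18  ] [ 0.7365 -0.3631  0.18  ] 0.196830989443412 9.438744434068797
```

>>> send_rows(
  motion=[
    {"linear": [0, 0, -42], "spin": 0},
    {"linear": [0, 0, -83], "spin": 0},
    {"linear": [0, 0, -125], "spin": 0},
    {"linear": [0, 0, -167], "spin": 0},
    {"linear": [240, 122, -207], "spin": -12},
    {"linear": [240, 122, -207], "spin": -12},
    {"linear": [240, 122, -207], "spin": -12},
    {"linear": [240, 122, -207], "spin": -12},
    {"linear": [240, 122, -207], "spin": -12},
    {"linear": [240, 122, -207], "spin": -12},
    {"linear": [240, 122, -207], "spin": -12},
    {"linear": [420, 253, -207], "spin": -12},
    {"linear": [420, 253, -207], "spin": -12},
    {"linear": [420, 253, -207], "spin": -12},
    {"linear": [420, 253, -207], "spin": -12},
    {"linear": [420, 253, -207], "spin": -12},
    {"linear": [420, 253, -207], "spin": -12},
    {"linear": [420, 253, -207], "spin": -12},
    {"linear": [420, 253, -207], "spin": -12},
  ],
  hand=1,
  force=40,
)

```text
t: 1.73
ee_pos: [0.531, 0.2693, 0.4005]
eef_rot: [180.0, 0.0, -6.3]
force: [-1.2, 0.2, 0.5]
opening: 0.0876
grasp_force: 0.0
```

```bash
cat > look.py <<'E'
import sys,json
from rig import ctrl
from h import *
n=sys.argv[1];c=ctrl.calibration('wrist');im=ctrl.snapshot('wrist')
cv2.imwrite(f'pics/{n}.png',im[:,:,::-1]);o=ctrl.get_obs()
json.dump({k:(v if np.isscalar(v) else list(map(float,v))) for k,v in c.items()},open(f'pics/{n}.json','w'))
print(o['t'],o['ee_pos'],o['eef_rot'],o['qpos'])
E
python3 look.py w_slot
```

```text
1.7833 [0.53051728 0.27009528 0.40054052] [ 1.79994224e+02  3.06643815e-02 -6.20088767e+00] [ 4.57613565e+01  9.62566761e+00  1.20264871e+01 -2.06105991e-02
 -9.24242636e+01  3.80368898e+01]
```

>>> send_rows(
  motion=[
    {"linear": [29, 268, 0], "spin": 0},
    {"linear": [29, 268, 0], "spin": 0},
    {"linear": [29, 268, 0], "spin": 0},
    {"linear": [29, 268, 0], "spin": 0},
    {"linear": [29, 268, 0], "spin": 0},
    {"linear": [29, 268, 0], "spin": 0},
    {"linear": [29, 268, 0], "spin": 0},
    {"linear": [29, 268, 0], "spin": 0},
    {"linear": [29, 268, 0], "spin": 0},
    {"linear": [29, 268, 0], "spin": 0},
  ],
)

```text
t: 2.62
ee_pos: [0.5306, 0.0017, 0.4008]
eef_rot: [-180.0, 0.0, -6.1]
force: [-0.2, 0.3, -0.6]
opening: 0.0874
grasp_force: 0.0
```

```bash
python3 look.py w_base
```

```text
2.6667 [0.53069072 0.0019648  0.40070863] [-1.79991837e+02  1.44552377e-02 -6.05872719e+00] [ 2.13876001e+01  2.99931793e+00  4.47269123e+00 -1.39116575e-02
 -9.14824389e+01  6.25533129e+01]
```

>>> send_rows(
  motion=[
    {"linear": [29, 280, 0], "spin": 0},
    {"linear": [29, 280, 0], "spin": 0},
    {"linear": [29, 280, 0], "spin": 0},
    {"linear": [29, 280, 0], "spin": 0},
    {"linear": [29, 280, 0], "spin": 0},
    {"linear": [29, 280, 0], "spin": 0},
    {"linear": [29, 280, 0], "spin": 0},
    {"linear": [29, 280, 0], "spin": 0},
    {"linear": [29, 280, 0], "spin": 0},
    {"linear": [29, 280, 0], "spin": 0},
  ],
)

```text
t: 3.5
ee_pos: [0.5301, -0.2798, 0.4004]
eef_rot: [-180.0, 0.0, -6.1]
force: [-0.3, 0.7, 0.4]
opening: 0.0879
grasp_force: 0.0
```

```bash
python3 look.py w_grill
```

```text
3.55 [ 0.53012192 -0.27948634  0.4007757 ] [-1.79988202e+02  6.44826647e-03 -6.05274107e+00] [-9.14113352e+00  1.00211715e+01  1.25349411e+01 -1.14441201e-02
 -9.25208441e+01  9.30878891e+01]
```

>>> send_rows(
  motion=[
    {"linear": [-224, 70, 20], "spin": 0},
    {"linear": [-224, 70, 30], "spin": 0},
    {"linear": [-224, 70, 40], "spin": 0},
    {"linear": [-224, 70, 60], "spin": 0},
    {"linear": [-224, 70, 80], "spin": 0},
    {"linear": [-224, 70, 100], "spin": 0},
    {"linear": [-224, 70, 100], "spin": 0},
    {"linear": [-224, 70, 100], "spin": 0},
    {"linear": [-224, 70, 100], "spin": 0},
    {"linear": [-224, 70, 100], "spin": 0},
  ],
)

```text
t: 4.38
ee_pos: [0.3009, -0.3264, 0.3023]
eef_rot: [179.9, -0.1, -6.1]
force: [-0.6, -0.4, 0.4]
opening: 0.0876
grasp_force: 0.0
```

```bash
python3 look.py w_stand; python3 - <<'E'
import cv2,numpy as np
r=[cv2.resize(cv2.imread(f'pics/w_{n}.png')[:210],None,fx=.78,fy=1.4,interpolation=3) if 0 else cv2.imread(f'pics/w_{n}.png')[:285,56:456] for n in('stand','base','slot','grill')]
cv2.imwrite('pics/m1.png',np.vstack([np.hstack(r[:2]),np.hstack(r[2:])]))
E
```

```text
4.4333 [ 0.30106974 -0.32642715  0.30222854] [ 1.79941358e+02 -1.18173731e-01 -6.04973235e+00] [-2.16997539e+01 -5.36795144e+00 -1.59171215e+01  2.50223344e-02
 -7.93212191e+01  1.05645352e+02]
```

View pics/m1.png

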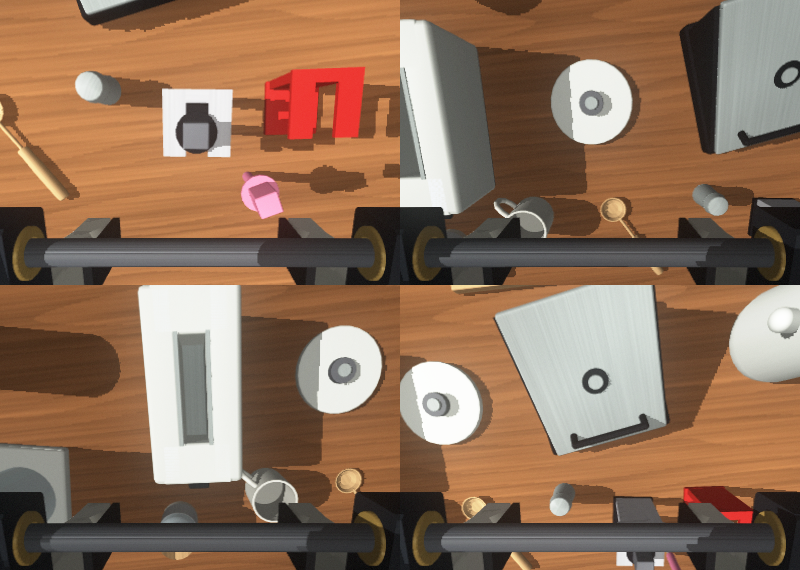

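The wrist views show the probe flange at about (252,132) in the stand view, the base stud at (248,102), the grill stud at (251,96), and the slot mouth around (250,103). I'll refine these with masks.

```bash
python3 - <<'E'
import json
from h import *
np.set_printoptions(precision=4,suppress=True)
L=lambda n:(cv2.imread(f'pics/w_{n}.png'),json.load(open(f'pics/w_{n}.json')))
def blobs(m,box,amin):
    x0,y0,x1,y1=box;k=np.zeros_like(m);k[y0:y1,x0:x1]=m[y0:y1,x0:x1]
    cs,_=cv2.findContours(k,cv2.RETR_EXTERNAL,cv2.CHAIN_APPROX_NONE)
    return [c for c in cs if cv2.contourArea(c)>amin]
# studs: light disc inside dark ring
for n,box,z in(('base',(233,87,263,117),.037),('grill',(236,81,266,111),.123)):
    im,c=L(n);g=cv2.cvtColor(im,6)
    for y in range(box[1]+4,box[3]-4,3): print(y,g[y,box[0]:box[2]:2])
    x0,y0,x1,y1=box;sub=g[y0:y1,x0:x1]
    _,b=cv2.threshold(sub,0,255,cv2.THRESH_OTSU);print('thr',_)
    m=np.zeros_like(g);m[y0:y1,x0:x1]=b
    nl,lab,st,ce=cv2.connectedComponentsWithStats(m);
    for i in range(1,nl):
        print(n,st[i],ce[i],plane(c,ce[i],z),)
im,c=L('stand');g=cv2.cvtColor(im,6)
pl=blobs((g>185).astype('uint8')*255,(205,75,300,165),300)
for q in pl:
    r=cv2.minAreaRect(q);P=cv2.boxPoints(r);W=np.array([plane(c,p,.14) for p in P]);print('plate',r,W.mean(0),np.linalg.norm(W-np.roll(W,1,0),axis=1),[np.degrees(np.arctan2(*(W[(i+1)%4]-W[i])[1::-1])) for i in range(2)])
gm=((g>75)&(g<150)).astype('uint8')*255
for q in blobs(gm,(236,116,272,156),80):
    r=cv2.minAreaRect(q);print('grip',r,plane(c,r[0],.196))
fm=(g<60).astype('uint8')*255
for q in blobs(fm,(222,90,282,160),80):
    (u,v),rad=cv2.minEnclosingCircle(q);print('flange',cv2.boundingRect(q),u,v,rad,plane(c,(u,v),.146))
im,c=L('slot');g=cv2.cvtColor(im,6)
for th in(120,165,185):
  for q in blobs((g<th).astype('uint8')*255,(225,35,280,170),1000):
    r=cv2.minAreaRect(q);P=cv2.boxPoints(r);W=np.array([plane(c,p,.17) for p in P]);print('slot',th,r,W.mean(0),np.linalg.norm(W-np.roll(W,1,0),axis=1),[np.degrees(np.arctan2(*(W[(i+1)%4]-W[i])[1::-1])) for i in range(2)])
im,c=L('grill');g=cv2.cvtColor(im,6)
E
```

```text
91 [241 241 241 241 226 130 117 124 115 178 214 228 212 229 241]
94 [241 241 234 123 123 124 123 122 122 125 124 114 158 162 162]
97 [241 237 124 119 123 143 187 193 160 116 119 121 124 156 161]
100 [241 193 124 123 165 196 192 193 195 197 108 114 122 145 165]
103 [241 163 122 122 181 192 196 195 193 194 137 109 118 126 161]
106 [241 198 121 120 142 191 195 193 193 191  96 118 120 149 161]
109 [240 240 153 120 121 122 159 157 131  89 121 120 116 163 164]
112 [240 240 240 165 119 119 120 119 121 120 115 130 160 160 162]
thr 176.0
base [233  87  30  30 298] [243.6812  98.4396] [0.6194 0.0126 0.037 ]
base [241  97  12  12 112] [246.5714 102.5625] [0.612  0.0083 0.037 ]
85 [211 210 211 209 132  64  64  64  67  63  66  72 187 208 208]
88 [211 209 180  66  64  65  66  65  66  64  63  63  63 152 186]
91 [211 201  65  63  65 100 186 203 206 193 118  63  64  63 174]
94 [208 122  64  65 107 211 210 209 205 210 210 145  60  61 110]
97 [209 109  63  64 182 206 211 210 210 206 210 196  59  63 117]
100 [210 154  63  63 102 207 212 209 208 207 210 126  59  65 141]
103 [209 205 107  62  60  79 179 2
[... 325 characters left out ...]
[0.0745 0.0775 0.0745 0.0819] [np.float64(-96.04295787250679), np.float64(175.54954018768066)]
grip ((253.5, 138.5), (33.0, 35.0), 90.0) [ 0.3414 -0.3288  0.196 ]
flange (261, 118, 12, 29) 264.0 132.0 14.31792163848877 [ 0.3431 -0.3408  0.146 ]
slot 165 ((248.5023651123047, 103.05990600585938), (109.3525619506836, 27.37810707092285), 87.70938873291016) [0.6044 0.2701 0.17  ] [0.1405 0.035  0.1403 0.0383] [np.float64(-94.1503512516879), np.float64(176.47099334237015)]
slot 185 ((248.8314971923828, 103.53465270996094), (112.10887908935547, 28.50800895690918), 87.83892059326172) [0.6036 0.2698 0.17  ] [0.1441 0.0364 0.144  0.0399] [np.float64(-94.27154192029269), np.float64(176.37898701098197)]
```

>>> send_rows(
  motion=[
    {"linear": [30, -2, 20], "spin": 0},
    {"linear": [43, -2, 50], "spin": 0},
    {"linear": [43, -2, 90], "spin": 0},
    {"linear": [43, -2, 120], "spin": 0},
    {"linear": [43, -2, 135], "spin": 0},
    {"linear": [43, -2, 143], "spin": 0},
    {"linear": [43, -2, 143], "spin": 0},
    {"linear": [43, -2, 143], "spin": 0},
  ],
)

```text
t: 5.1
ee_pos: [0.3436, -0.3294, 0.1588]
eef_rot: [180.0, -0.0, -6.1]
force: [0.2, 0.4, 0.5]
opening: 0.0874
grasp_force: 0.0
```

```bash
python3 look.py w_grasp; python3 - <<'E'
from rig import ctrl
from h import *
t=ctrl.snapshot('top');s=ctrl.snapshot('scene');w=cv2.imread('pics/w_grasp.png')
z=lambda i,x,y:cv2.resize(i[y:y+75,x:x+100],(400,300),interpolation=3)
cv2.imwrite('pics/m2.png',np.hstack([cv2.resize(w[150:384,100:412],(400,300)),z(s[:,:,::-1],100,140)]))
E
```

```text
5.15 [ 0.34377891 -0.32963498  0.15937491] [ 1.79938485e+02 -1.14020636e-01 -6.10334738e+00] [-2.00190394e+01  3.05892098e+00 -2.66185377e+01  3.72093364e-02
 -6.01970784e+01  1.03897172e+02]
```

View pics/m2.png

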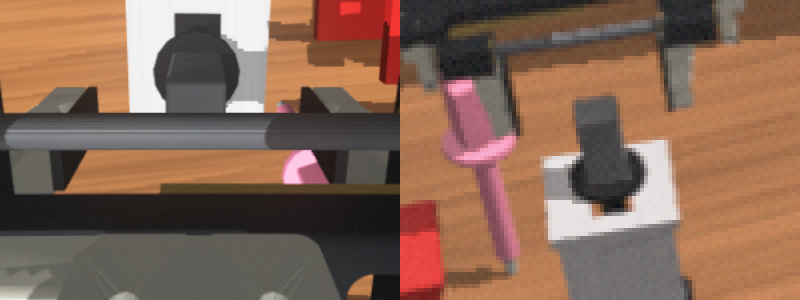

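The wrist view shows the flange centred about 2 mm ahead of the TCP. In the scene view the fingers look further back than that, so I'll check with projections.

```bash
python3 - <<'E'
from rig import ctrl
from h import *
def proj(c,P):
    Rm=R.from_euler('xyz',c['rotation'],degrees=True)
    q=Rm.inv().apply(np.array(P)-c['position']);u=q[:2]/q[2];u=u*(1+c['k1']*(u@u));return u*[c['fx'],c['fy']]+[c['cx'],c['cy']]
S=ctrl.calibration('scene')
for n,P in(('tipL',(.349,-.285,.159)),('tipR',(.340,-.373,.159)),('tcp',(.3438,-.3296,.159)),('probe top',(.344,-.329,.196)),('flange',(.344,-.329,.146)),('plate',(.3536,-.3294,.14))):
    p=proj(S,P);print(n,p,'crop',400+(p[0]-100)*4,(p[1]-140)*4)
W=ctrl.calibration('wrist')
for n,P in(('tcp',(.3438,-.3296,.159)),('flange',(.344,-.329,.146))):print(n,proj(W,P))
E
```

```text
tipL [167.86602049 175.23286081] crop 671.4640819765826 140.93144325991966
tipR [131.80298379 181.3153084 ] crop 527.2119351448316 165.26123358333405
tcp [149.59335394 178.13382467] crop 598.3734157470205 152.5352986930668
probe top [147.61182676 166.62261707] crop 590.4473070294605 106.49046828704229
flange [150.6190391 182.0539625] crop 602.4761563834346 168.2158500143961
plate [151.58051407 186.38145101] crop 606.3220562870235 185.52580405754168
tcp [255.76350604 213.56123932]
flange [254.80924377 207.37486877]
```

>>> send_rows(
  motion=[
    {"linear": [0, 0, 0], "spin": 0},
    {"linear": [0, 0, 0], "spin": 0},
    {"linear": [0, 0, 0], "spin": 0},
    {"linear": [0, 0, 0], "spin": 0},
    {"linear": [0, 0, 0], "spin": 0},
    {"linear": [0, 0, 0], "spin": 0},
    {"linear": [0, 0, 0], "spin": 0},
    {"linear": [0, 0, 0], "spin": 0},
  ],
  hand=-1,
  force=50,
)

```text
t: 5.92
ee_pos: [0.3422, -0.3292, 0.1578]
eef_rot: [-180.0, 0.0, -6.2]
force: [0.2, -0.1, 0.5]
opening: 0.0398
grasp_force: 0.0
```

```bash
python3 - <<'E'
from rig import ctrl
from h import *
s=ctrl.snapshot('scene');w=ctrl.snapshot('wrist')[:,:,::-1]
z=lambda i,x,y:cv2.resize(i[y:y+75,x:x+100],(400,300),interpolation=3)
cv2.imwrite('pics/m3.png',np.hstack([cv2.resize(w[150:384,100:412],(400,300)),z(s[:,:,::-1],100,140)]))
E
```

```text
(no output)
```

View pics/m3.png

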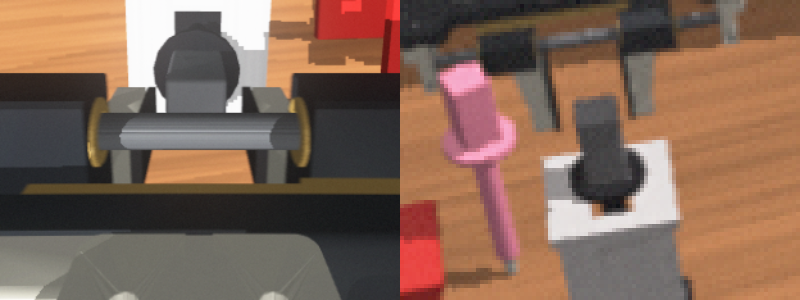

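Gripper is still closing at 40 mm. The fingers' drawn ends look higher than the TCP, so I'll go 6 mm lower, which still clears the flange, and finish closing.

>>> send_rows(
  motion=[
    {"linear": [0, 0, 5], "spin": 0},
    {"linear": [0, 0, 5], "spin": 0},
    {"linear": [0, 0, 5], "spin": 0},
    {"linear": [0, 0, 5], "spin": 0},
    {"linear": [0, 0, 5], "spin": 0},
    {"linear": [0, 0, 5], "spin": 0},
    {"linear": [0, 0, 5], "spin": 0},
  ],
)

```text
t: 6.6
ee_pos: [0.343, -0.3289, 0.1538]
eef_rot: [-180.0, -0.1, -6.1]
force: [-0.3, 6.5, 11.7]
opening: 0.0252
grasp_force: 50.0
```

```bash
python3 - <<'E'
from rig import ctrl
o=ctrl.get_obs();print({k:o[k] for k in('t','ee_pos','eef_rot','force','torque','opening','grasp_force')})
E
```

```text
{'t': 6.6, 'ee_pos': array([ 0.34297489, -0.328867  ,  0.15377058]), 'eef_rot': array([-1.79995798e+02, -8.96251137e-02, -6.12364588e+00]), 'force': array([-0.27058399,  6.45650238, 11.65327589]), 'torque': array([ 2.57920722,  0.28181535, -0.05149833]), 'opening': 0.025200782084120448, 'grasp_force': 50.04583954811096}
```

>>> send_rows(
  motion=[
    {"linear": [0, 0, -20], "spin": 0},
    {"linear": [0, 0, -55], "spin": 0},
    {"linear": [0, 0, -95], "spin": 0},
    {"linear": [0, 0, -135], "spin": 0},
    {"linear": [0, 0, -175], "spin": 0},
    {"linear": [5, -10, -210], "spin": 0},
    {"linear": [231, -364, -210], "spin": 0},
    {"linear": [231, -364, -210], "spin": 0},
    {"linear": [231, -364, -210], "spin": 0},
    {"linear": [231, -364, -210], "spin": 0},
    {"linear": [231, -364, -210], "spin": 0},
    {"linear": [231, -364, -210], "spin": 0},
    {"linear": [231, -364, -210], "spin": 0},
    {"linear": [231, -364, -210], "spin": 0},
    {"linear": [231, -364, -200], "spin": 0},
    {"linear": [231, -364, -160], "spin": 0},
    {"linear": [231, -364, -120], "spin": 0},
    {"linear": [231, -364, -80], "spin": 0},
    {"linear": [231, -364, -65], "spin": 0},
    {"linear": [231, -364, -65], "spin": 0},
  ],
)

```text
t: 8.27
ee_pos: [0.6067, 0.0082, 0.2095]
eef_rot: [179.8, 0.7, -6.2]
force: [-2.1, 0.6, -2.8]
opening: 0.0253
grasp_force: 50.0
```

```bash
python3 look.py w_b2; python3 - <<'E'
from rig import ctrl
from h import *
o=ctrl.get_obs();print(o['force'],o['opening'],o['grasp_force'])
s=ctrl.snapshot('scene');t=ctrl.snapshot('top')
cv2.imwrite('pics/s_b2.png',s[:,:,::-1]);cv2.imwrite('pics/t_b2.png',t[:,:,::-1])
w=cv2.imread('pics/w_b2.png')
z=lambda i,x,y:cv2.resize(i[y:y+112,x:x+150],(400,300),interpolation=3)
cv2.imwrite('pics/m4.png',np.vstack([np.hstack([cv2.resize(w[100:334,100:412],(400,300)),z(s[:,:,::-1],245,180)])]))
E
```

```text
8.3167 [0.6087317  0.0077574  0.21400969] [179.83812149   0.42896175  -6.13897746] [ 1.90685347e+01  1.39711847e+01 -5.92153370e+00 -3.84178791e-02
 -7.05643413e+01  6.48060218e+01]
[ 0.05086449  0.07325711 -0.54831608] 0.025336574464844136 49.98934507369995
```

View pics/m4.png

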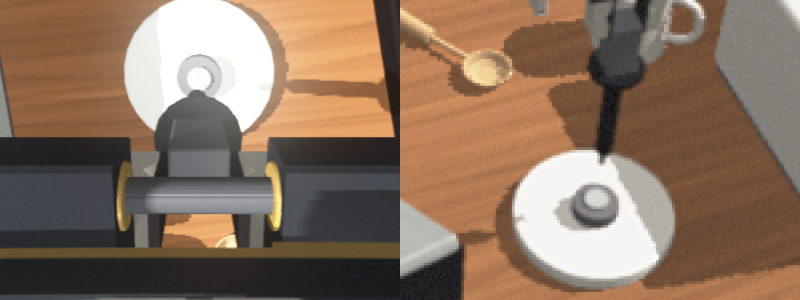

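The probe is held upright. In the scene crop its tip is at (601,160), above and behind the stud at (595,198). Now I'll check the tip position.

```bash
python3 - <<'E'
from rig import ctrl
from h import *
S=ctrl.calibration('scene')
print(plane(S,(320.4,239.7),.080)-plane(S,(318.4,254.4),.037), plane(S,(320.4,239.7),.080))
s=cv2.imread('pics/s_b2.png');print(cv2.cvtColor(s,6)[228:246,312:330])
o=ctrl.get_obs();print(o['ee_pos'],o['force'])
E
```

```text
[-0.00868851  0.00467234  0.043     ] [0.60675403 0.01154875 0.08      ]
[[ 88  84  84  85  85  90  76  40  25  27  26  33  34  52  75  91  90  89]
 [ 84  88  91  85  90  88  74  44  27  19  25  22  33  55  80  88  83  89]
 [ 90  88  89  89  86  92  80  37  28  22  28  29  34  62  81  84  82  88]
 [ 87  88  91  90  89  86  74  36  26  24  33  23  32  68  85  84  82  85]
 [ 92  92  89  90  86  85  64  29  31  28  24  35  37  63  86  83  82  85]
 [ 83  86  88  86  86  78  55  30  24  28  24  22  39  69  83  80  82  85]
 [ 80  83  81  83  81  71  52  29  27  21  27  36  50  75  86  87  90  84]
 [121 120 122 118 121 109  74  28  26  24  25  35  57  81  89  87  85  85]
 [218 216 219 221 221 210 157  72  32  15  26  47  71  86  85  86  84  87]
 [249 248 249 249 249 252 242 149  54  38  63  97 121 125 115 102  90  87]
 [246 246 246 246 246 248 248 198  91  81 144 179 179 173 164 144 121 110]
 [245 245 245 245 245 246 244 186 102 126 220 235 184 179 179 178 168 158]
 [245 245 245 245 245 246 242 182 111 157 233 241 205 179 177 174 180 178]
 [245 245 245 245 245 246 245 227 192 222 244 247 241 208 176 174 178 178]
 [245 245 245 245 245 246 246 246 247 247 246 246 247 235 186 176 178 175]
 [245 245 245 245 245 245 245 246 246 246 245 245 246 241 206 173 176 178]
 [245 245 245 245 245 245 245 245 245 245 245 245 246 247 233 182 176 176]
 [245 245 245 245 245 245 245 245 245 245 245 245 246 247 235 180 177 173]]
[0.61196164 0.00777124 0.21955799] [ 0.25837452  0.48131749 -0.43989835]
```

>>> send_rows(
  motion=[
    {"linear": [3, 3, 15], "spin": 0},
    {"linear": [3, 3, 30], "spin": 0},
    {"linear": [3, 3, 38], "spin": 0},
    {"linear": [3, 3, 42], "spin": 0},
    {"linear": [3, 3, 43], "spin": 0},
    {"linear": [3, 3, 43], "spin": 0},
  ],
)

```text
t: 8.92
ee_pos: [0.6142, 0.0047, 0.1761]
eef_rot: [-180.0, -0.1, -6.1]
force: [0.4, 1.3, -0.7]
opening: 0.0253
grasp_force: 50.0
```

```bash
python3 - <<'E'
from rig import ctrl
from h import *
o=ctrl.get_obs();print(o['ee_pos'],o['force'],o['eef_rot'])
s=ctrl.snapshot('scene');
print(cv2.cvtColor(s,7)[238:262,308:332])
E
```

```text
[0.61423094 0.00466229 0.17613674] [ 0.43741234  1.30329363 -0.68501348] [-1.79980983e+02 -9.30839179e-02 -6.14939804e+00]
[[247 247 247 246 246 246 246 247 249 243 112  34  29  27  21  38  92 154
  168 152 125 115 104  92]
 [246 246 246 246 246 246 246 246 249 241 112  29  30  28  27  43 111 163
  183 180 174 161 151 128]
 [246 246 246 246 246 246 246 246 249 241 109  28  30  30  23  48 124 172
  179 182 178 181 180 171]
 [246 246 246 246 246 246 246 246 249 233  84  23  26  25  27  62 168 204
  182 178 181 181 181 179]
 [246 246 246 246 246 246 246 247 247 198  68  25  25  25  17  86 227 238
  186 178 179 178 184 177]
 [246 246 246 246 246 246 246 247 247 196  71  26  31  23  35 106 230 243
  212 180 178 178 180 179]
 [246 246 246 246 246 246 246 247 248 182  62  18  17  31  37 120 235 250
  236 186 178 178 180 178]
 [246 246 245 246 246 246 246 248 242 139  46  28  25  19  52 154 243 249
  237 188 178 179 181 177]
 [246 246 246 246 246 246 247 249 238 108  33  21  24  27  63 184 247 248
  236 188 176 179 179 179]
 [246 246 245 246 246 247 248 250 229  97  23  32  22  22  74 209 24
[... 747 characters left out ...]
38 115 123 113  96 111 134 144 183 220 221 220 219 204 166 139 138
  159 240 248 246 246 243]
 [164 124  89  93  88  84  92 111 141 186 215 220 212 202 179 151 140 137
  148 233 247 246 246 247]
 [162 109  81  88  88  91  98 106 135 163 178 181 170 157 147 141 140 138
  147 230 247 246 246 247]
 [163 116  77  83 105 113 124 127 118 119 124 124 129 139 139 137 139 137
  154 239 248 246 246 246]
 [175 135  75  75 103 130 135 140 139 139 139 137 139 139 141 142 137 127
  156 242 248 246 246 246]
 [179 152  91  64  76 100 120 128 133 137 140 138 142 140 136 132 119 114
  184 245 247 246 246 246]
 [182 165 126  78  61  66  77  88 107 116 120 121 122 116 110 103 100 127
  231 248 246 246 246 246]]
```

>>> send_rows(
  motion=[
    {"linear": [0, 0, 2], "spin": 0},
    {"linear": [0, 0, 4], "spin": 0},
    {"linear": [0, 0, 6], "spin": 0},
    {"linear": [0, 0, 7], "spin": 0},
    {"linear": [0, 0, 8], "spin": 0},
    {"linear": [0, 0, 8], "spin": 0},
    {"linear": [0, 0, 8], "spin": 0},
  ],
)

```text
t: 9.55
ee_pos: [0.6139, 0.0047, 0.1672]
eef_rot: [-180.0, -0.0, -6.1]
force: [-0.7, -0.2, 1.4]
opening: 0.0252
grasp_force: 50.0
```

>>> send_rows(
  motion=[
    {"linear": [0, 0, 1], "spin": 0},
    {"linear": [0, 0, 2], "spin": 0},
    {"linear": [0, 0, 2], "spin": 0},
    {"linear": [0, 0, 2], "spin": 0},
    {"linear": [0, 0, 2], "spin": 0},
    {"linear": [0, 0, 2], "spin": 0},
  ],
)

```text
t: 10.05
ee_pos: [0.6137, 0.0047, 0.165]
eef_rot: [-180.0, -0.0, -6.2]
force: [0.4, 0.3, 3.2]
opening: 0.0255
grasp_force: 50.0
```

```bash
python3 - <<'E'
from rig import ctrl
o=ctrl.get_obs();print(o['ee_pos'],o['force'],o['torque']);ctrl.snapshot('top')
o=ctrl.get_obs();print(o['ee_pos'],o['force'],o['torque'])
E
```

```text
[0.61372194 0.00471979 0.16499231] [0.35675553 0.34002845 3.17103275] [ 0.1472753  -0.11116155  0.01717714]
[0.61370852 0.00472771 0.164966  ] [-0.12698207  0.17372922  4.1089889 ] [ 0.16462123 -0.10994433 -0.00249584]
```

>>> send_rows(
  motion=[
    {"linear": [0, 0, 0], "spin": 0},
    {"linear": [0, 0, 0], "spin": 0},
    {"linear": [0, 0, 0], "spin": 0},
    {"linear": [0, 0, -30], "spin": 0},
    {"linear": [0, 0, -70], "spin": 0},
    {"linear": [0, 0, -110], "spin": 0},
    {"linear": [0, 0, -150], "spin": 0},
    {"linear": [0, 0, -190], "spin": 0},
    {"linear": [-36, -261, -190], "spin": -2.3},
    {"linear": [-36, -261, -190], "spin": -2.3},
    {"linear": [-36, -261, -190], "spin": -2.3},
    {"linear": [-36, -261, -190], "spin": -2.3},
    {"linear": [-36, -261, -190], "spin": -2.3},
    {"linear": [-36, -261, -190], "spin": -2.3},
    {"linear": [-36, -261, -190], "spin": -2.3},
    {"linear": [-36, -261, -190], "spin": -2.3},
    {"linear": [-36, -261, -180], "spin": -2.3},
    {"linear": [-36, -261, -170], "spin": -2.3},
    {"linear": [-36, -261, -160], "spin": -2.3},
    {"linear": [-36, -261, -160], "spin": -2.3},
  ],
)

```text
t: 11.77
ee_pos: [0.6047, 0.2665, 0.3214]
eef_rot: [179.9, 0.2, -3.9]
force: [-0.5, 0.3, -2.1]
opening: 0.0253
grasp_force: 50.0
```

```bash
python3 look.py w_s2; python3 - <<'E'
from rig import ctrl
from h import *
o=ctrl.get_obs();print(o['ee_pos'],o['force'],o['eef_rot'])
w=cv2.imread('pics/w_s2.png')
t=ctrl.snapshot('top')[:,:,::-1];s=ctrl.snapshot('scene')[:,:,::-1]
z=lambda i,x,y:cv2.resize(i[y:y+112,x:x+150],(400,300),interpolation=3)
cv2.imwrite('pics/m5.png',np.hstack([cv2.resize(w[60:294,100:412],(400,300)),z(s,360,120)]))
E
```

```text
11.8167 [0.60513648 0.26655913 0.32291075] [ 1.79891631e+02  1.52099566e-01 -3.92713569e+00] [ 4.06156006e+01  1.66590000e+01  1.15354178e+01 -2.95605036e-02
 -8.50608387e+01  4.54600001e+01]
[0.60513648 0.26655913 0.32291075] [ 0.28676959 -0.30095915 -0.75216102] [ 1.79891631e+02  1.52099566e-01 -3.92713569e+00]
```

View pics/m5.png

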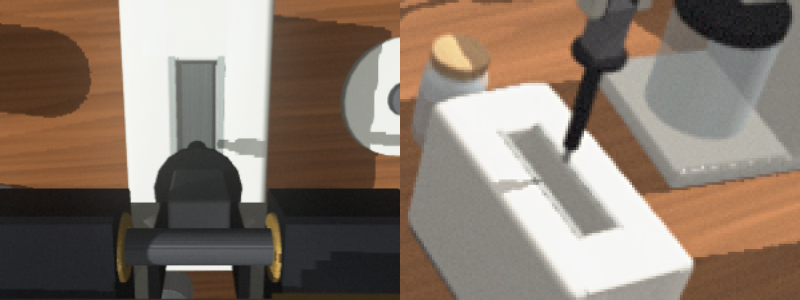

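The tip sits just above the slot mouth, at about scene px (423,180), and the stem is centred on the slot in the wrist view. I have no picture views left, so from here I'll check by numbers.

```bash
python3 - <<'E'
from rig import ctrl
from h import *
S=ctrl.calibration('scene')
print(plane(S,(423.4,179.7),.189)-np.array([.6081,.2694,0]))
import json
c=json.load(open('pics/w_s2.json'));g=cv2.cvtColor(cv2.imread('pics/w_s2.png'),6)
for r in(110,120,130,160,170,178):print(r,g[r,225:285:2])
E
```

```text
[-0.00137332  0.00563849  0.189     ]
110 [242 242 241 208 196 193 120 109 117 127 129 125 129 126 127 127 125 128
 128 125 111  97 173 194 196 205 245 245 245 244]
120 [241 242 243 212 194 194 124 105 111 123 125 125 125 124 128 125 122 125
 125 123 110  97 201 192 194 237 246 245 245 244]
130 [242 242 242 219 191 194 136 106 109 122 127 123 123 125 124 121 121 123
 123 122 106  95 199 189 193 238 245 244 244 244]
160 [241 242 242 235 192 191 159 101  99 117 115 116 118 118 116 118 117 118
 116 114  96  89 193 188 189 240 244 244 243 243]
170 [241 241 241 236 194 192 171 102 100 116 117 114 110  58  48  52  98 116
 118 114  98  87 171 114 116 153 165 232 240 195]
178 [242 240 241 237 196 191 159  53  52  55  53  53  50  50  51  52  48  50
  52  49  52  48  44 169 187 243 244 244 243 205]
```

>>> send_rows(
  motion=[
    {"linear": [0, 0, 15], "spin": 0},
    {"linear": [0, 0, 30], "spin": 0},
    {"linear": [0, 0, 42], "spin": 0},
    {"linear": [0, 0, 48], "spin": 0},
    {"linear": [0, 0, 49], "spin": 0},
    {"linear": [0, 0, 49], "spin": 0},
  ],
)

```text
t: 12.42
ee_pos: [0.606, 0.2679, 0.276]
eef_rot: [180.0, -0.0, -3.9]
force: [-0.7, 0.5, -0.5]
opening: 0.0256
grasp_force: 50.0
```

>>> send_rows(
  motion=[
    {"linear": [0, 0, 3], "spin": 0},
    {"linear": [0, 0, 6], "spin": 0},
    {"linear": [0, 0, 8], "spin": 0},
    {"linear": [0, 0, 8], "spin": 0},
    {"linear": [0, 0, 8], "spin": 0},
  ],
)

```text
t: 12.83
ee_pos: [0.6058, 0.2681, 0.2679]
eef_rot: [180.0, 0.0, -3.8]
force: [0.7, -0.4, -0.8]
opening: 0.0254
grasp_force: 50.0
```

Tip is at z≈0.134 with no contact yet. I'll keep feeling in 7 mm steps.

>>> send_rows(
  motion=[
    {"linear": [0, 0, 3], "spin": 0},
    {"linear": [0, 0, 6], "spin": 0},
    {"linear": [0, 0, 7], "spin": 0},
    {"linear": [0, 0, 7], "spin": 0},
    {"linear": [0, 0, 7], "spin": 0},
  ],
)

```text
t: 13.25
ee_pos: [0.6058, 0.268, 0.2607]
eef_rot: [180.0, 0.0, -3.9]
force: [0.6, 0.4, -1.3]
opening: 0.0251
grasp_force: 50.0
```

>>> send_rows(
  motion=[
    {"linear": [0, 0, 3], "spin": 0},
    {"linear": [0, 0, 6], "spin": 0},
    {"linear": [0, 0, 7], "spin": 0},
    {"linear": [0, 0, 7], "spin": 0},
    {"linear": [0, 0, 7], "spin": 0},
  ],
)

```text
t: 13.67
ee_pos: [0.6058, 0.268, 0.2537]
eef_rot: [180.0, 0.0, -3.8]
force: [-0.4, 0.3, -0.5]
opening: 0.0251
grasp_force: 50.0
```

>>> send_rows(
  motion=[
    {"linear": [0, 0, 3], "spin": 0},
    {"linear": [0, 0, 6], "spin": 0},
    {"linear": [0, 0, 7], "spin": 0},
    {"linear": [0, 0, 7], "spin": 0},
    {"linear": [0, 0, 7], "spin": 0},
  ],
)

```text
t: 14.08
ee_pos: [0.6058, 0.268, 0.2467]
eef_rot: [180.0, 0.0, -3.9]
force: [-0.7, -0.1, -1.2]
opening: 0.0252
grasp_force: 50.0
```

>>> send_rows(
  motion=[
    {"linear": [0, 0, 3], "spin": 0},
    {"linear": [0, 0, 6], "spin": 0},
    {"linear": [0, 0, 7], "spin": 0},
    {"linear": [0, 0, 7], "spin": 0},
    {"linear": [0, 0, 7], "spin": 0},
  ],
)

```text
t: 14.5
ee_pos: [0.6058, 0.268, 0.2397]
eef_rot: [180.0, 0.0, -3.9]
force: [-0.1, 0.7, -1.2]
opening: 0.0256
grasp_force: 50.0
```

>>> send_rows(
  motion=[
    {"linear": [0, 0, 3], "spin": 0},
    {"linear": [0, 0, 6], "spin": 0},
    {"linear": [0, 0, 7], "spin": 0},
    {"linear": [0, 0, 7], "spin": 0},
    {"linear": [0, 0, 7], "spin": 0},
  ],
)

```text
t: 14.92
ee_pos: [0.6057, 0.268, 0.2327]
eef_rot: [180.0, 0.0, -3.9]
force: [1.1, -0.5, 0.2]
opening: 0.0255
grasp_force: 50.0
```

>>> send_rows(
  motion=[
    {"linear": [0, 0, 2], "spin": 0},
    {"linear": [0, 0, 3], "spin": 0},
    {"linear": [0, 0, 3], "spin": 0},
    {"linear": [0, 0, 3], "spin": 0},
  ],
)

```text
t: 15.25
ee_pos: [0.6058, 0.268, 0.2298]
eef_rot: [180.0, 0.0, -3.8]
force: [0.3, -0.3, -2.2]
opening: 0.0253
grasp_force: 50.0
```

>>> send_rows(
  motion=[
    {"linear": [0, 0, 3], "spin": 0},
    {"linear": [0, 0, 6], "spin": 0},
    {"linear": [0, 0, 6], "spin": 0},
    {"linear": [0, 0, 6], "spin": 0},
    {"linear": [0, 0, 6], "spin": 0},
  ],
)

```text
t: 15.67
ee_pos: [0.6061, 0.2682, 0.2244]
eef_rot: [-180.0, -0.1, -3.8]
force: [-0.3, -0.3, 3.6]
opening: 0.0251
grasp_force: 50.0
```

>>> send_rows(
  motion=[
    {"linear": [0, 0, 0], "spin": 0},
    {"linear": [0, 0, 0], "spin": 0},
    {"linear": [0, 0, 0], "spin": 0},
  ],
)

```text
t: 15.92
ee_pos: [0.6059, 0.2681, 0.2241]
eef_rot: [-180.0, -0.0, -3.9]
force: [0.4, -0.0, 2.5]
opening: 0.0251
grasp_force: 50.0
```

```bash
python3 - <<'E'
from rig import ctrl
F=[]
for _ in range(5):
    F.append(ctrl.get_obs()['force'][2]);ctrl.snapshot('top')
print(F,ctrl.get_obs()['ee_pos'])
E
```

```text
[np.float64(2.4701115583476403), np.float64(2.5646276878912833), np.float64(2.904627533549168), np.float64(3.085036304018518), np.float64(4.4882769756858245)] [0.60584181 0.26810816 0.22390786]
```

>>> send_rows(
  motion=[
    {"linear": [0, 0, 1], "spin": 0},
    {"linear": [0, 0, 1], "spin": 0},
    {"linear": [0, 0, 1], "spin": 0},
    {"linear": [0, 0, 1], "spin": 0},
    {"linear": [0, 0, 1], "spin": 0},
    {"linear": [0, 0, -15], "spin": 0},
    {"linear": [0, 0, -30], "spin": 0},
    {"linear": [-20, 0, -30], "spin": 0},
    {"linear": [-45, 0, -30], "spin": 0},
    {"linear": [-55, 0, -30], "spin": 0},
    {"linear": [-55, 0, -30], "spin": 0},
  ],
)

```text
t: 17.08
ee_pos: [0.5486, 0.2716, 0.2536]
eef_rot: [180.0, 0.1, -3.8]
force: [-0.5, -0.3, -1.6]
opening: 0.0251
grasp_force: 50.0
```

>>> send_rows(
  motion=[
    {"linear": [0, 0, 0], "spin": 0},
    {"linear": [0, 0, 0], "spin": 0},
    {"linear": [-6, 0, 0], "spin": 0},
    {"linear": [-12, 0, 0], "spin": 0},
    {"linear": [-18, 0, 0], "spin": 0},
    {"linear": [-24, 0, 0], "spin": 0},
    {"linear": [-30, 0, 0], "spin": 0},
    {"linear": [-30, 0, 0], "spin": 0},
    {"linear": [-30, 0, 0], "spin": 0},
  ],
  force=12,
)

```text
t: 17.83
ee_pos: [0.5206, 0.2739, 0.2543]
eef_rot: [-180.0, -0.0, -3.8]
force: [-0.2, 0.1, -1.4]
opening: 0.0259
grasp_force: 12.0
```

>>> send_rows(
  motion=[
    {"linear": [-6, 0, 0], "spin": 0},
    {"linear": [-12, 0, 0], "spin": 0},
    {"linear": [-18, 0, 0], "spin": 0},
    {"linear": [-24, 0, 0], "spin": 0},
    {"linear": [-30, 0, 0], "spin": 0},
    {"linear": [-36, 0, 0], "spin": 0},
    {"linear": [-38, 0, 0], "spin": 0},
    {"linear": [-38, 0, 0], "spin": 0},
  ],
)

```text
t: 18.5
ee_pos: [0.4825, 0.2764, 0.2543]
eef_rot: [-180.0, -0.0, -3.8]
force: [0.2, -0.1, 0.1]
opening: 0.0261
grasp_force: 12.0
```

```bash
python3 - <<'E'
from rig import ctrl
from h import *
o=ctrl.get_obs();print(o['ee_pos'],o['force'],o['torque'])
s=ctrl.snapshot('scene');cv2.imwrite('pics/s_t.png',s[:,:,::-1])
g=cv2.cvtColor(s,7)
m=((g<60)&(s.max(2).astype(int)-s.min(2)<25))
print(o['opening'])
for r in range(100,200,4):
    print(r,''.join('#' if v else '.' for v in m[r,350:450:1]))
E
```

```text
[0.48252739 0.27643935 0.25426935] [ 0.21217654 -0.0638062   0.14208037] [-0.06753663 -0.25368062  0.03425441]
0.02608102931988074
100 ....................................................############...........###......................
104 .......................................................#....######..................................
108 ...........................................................######...................................
112 .....................................................#....######....................................
116 ....................................................................................................
120 ....................................................#...............................................
124 ....................................................................................................
128 ....................................................................................................
132 ....................................................................................................
136 ....................
[... 955 characters left out ...]
........................######........................................
176 ........................................................###.........................................
180 ....................................................................................................
184 ....................................................................................................
188 ....................................................................................................
192 ....................................................................................................
196 ....................................................................................................
```

>>> send_rows(
  motion=[
    {"linear": [0, 0, 0], "spin": 0},
    {"linear": [0, 0, 0], "spin": 0},
    {"linear": [0, 0, -20], "spin": 0},
    {"linear": [0, 0, -45], "spin": 0},
    {"linear": [0, 0, -75], "spin": 0},
    {"linear": [0, 0, -85], "spin": 0},
    {"linear": [0, 0, -85], "spin": 0},
    {"linear": [0, 0, -85], "spin": 0},
  ],
  force=55,
)

```text
t: 19.22
ee_pos: [0.4829, 0.2764, 0.3385]
eef_rot: [-180.0, 0.0, -3.9]
force: [-0.9, -0.1, -1.7]
opening: 0.025
grasp_force: 55.0
```

```bash
python3 - <<'E'
from rig import ctrl
from h import *
o=ctrl.get_obs();print(o['ee_pos'],o['force'],o['eef_rot'],o['opening'])
for n,x0,y0,x1,y1 in(('scene',380,95,450,180),('top',85,85,150,150)):
    s=ctrl.snapshot(n);cv2.imwrite(f'pics/{n}_t2.png',s[:,:,::-1]);g=cv2.cvtColor(s,7)
    for r in range(y0,y1,2): print(r,''.join('#' if v<60 else '+' if v<110 else '-' if v<190 else '.' for v in g[r,x0:x1]))
E
```

```text
[0.48292406 0.27642108 0.33845589] [-0.90920953 -0.05769742 -1.6562321 ] [-1.79972839e+02  3.11691258e-02 -3.86537803e+00] 0.024990506006536486
95 ----------++++++++++++++++++++++++++++++++++++++++++++++++++++---+-++-
97 ------------++++++++++++++++++++++++++++++++++++++++++++++++++++--++--
99 --------------++++++++++++++++++++++++++++++++++++++++++++++++++++-+--
101 -------------------+++++++++++++++++++++++++++++++++++++++++++++++++--
103 ++++++++++++++++++++++++++++++#+++++++++++++++++++++++++++++++++++++++
105 +++++++++++++++++++++++++##++##+++++++++++##++++++++++++++++++++++++++
107 +++++++++++++++++++++++#####################++++++++++++++++++++++++++
109 ++++++++++++++++++++++++##################++++++++++++++++++++++++++++
111 ++++++++++++++++++++++++++++++#######+++++++++++++++++++++++++++++++++
113 ++++++++++++++++++++++++++++++#######+++++++++++++++++++++++++++++++++
115 +++++++++++++++++++++++++++++++######+++++++++++++++++++++++++++++++++
117 ++++++++++++++++++++++++++++++#######++++++++++++---++++++++++++++++++
119 +++++++++++++++++++++++++++++++######+-----------------
[... 3867 characters left out ...]

131 #############++++-------------...................----------------
133 #######++####+++--------------..................---------+-------
135 #############+++--------------..................-----------------
137 #############+++-------------..-................-------------++--
139 ############++++-------------..-............-...-----------------
141 ############+++--------------..-............---------------------
143 ############+++--------------.................-------------------
145 ############+--......--------..................------------------
147 ###########++-.................................----------------+-
149 ###########++-.................................------------------
```

```bash
cat >> h.py <<'E'
def tool_hit(c,p,tcp,yaw):
    "where the pixel ray meets the tool's xz plane, in tool axes x, z(up) from TCP"
    o,v=ray(c,p);a=np.radians(yaw);n=np.array([-np.sin(a),np.cos(a),0]);e=np.array([np.cos(a),np.sin(a),0])
    q=o+v*(n@(tcp-o))/(n@v)-tcp;return np.array([q@e,q[2]])
E
python3 - <<'E'
from rig import ctrl
from h import *
S=ctrl.calibration('scene');tcp=np.array([.4829,.2764,.3385])
P=[tool_hit(S,p,tcp,-3.87) for p in((414.5,158.5),(413.8,149.5),(413.6,110.5))]
print(P,[np.degrees(np.arctan2(*(P[i]-P[j])*[1,-1])) for i,j in((0,2),(1,2),(0,1))],np.linalg.norm(P[0]-P[2]))
E
```

```text
[array([ 0.0792356 , -0.11781385]), array([ 0.06768591, -0.0991157 ]), array([ 0.02950723, -0.01236283])] [np.float64(25.247526202168277), np.float64(23.753598068435352), np.float64(31.70326448011037)] 0.1165882910229385
```

>>> send_rows(
  motion=[
    {"linear": [3, 20, -5], "spin": 0},
    {"linear": [82, 570, -5], "spin": -13.3},
    {"linear": [82, 570, -5], "spin": -13.3},
    {"linear": [82, 570, -5], "spin": -13.3},
    {"linear": [82, 570, -5], "spin": -13.3},
    {"linear": [82, 570, -5], "spin": -13.3},
    {"linear": [82, 570, -5], "spin": -13.3},
    {"linear": [82, 570, -5], "spin": -13.3},
    {"linear": [82, 570, -5], "spin": -13.3},
    {"linear": [82, 570, -5], "spin": -13.3},
    {"linear": [82, 570, -5], "spin": -13.3},
    {"linear": [82, 570, -5], "spin": -13.3},
    {"linear": [82, 570, -5], "spin": -13.3},
    {"linear": [82, 570, -5], "spin": -13.3},
    {"linear": [82, 570, -5], "spin": -13.3},
    {"linear": [82, 570, 20], "spin": -13.3},
    {"linear": [82, 570, 45], "spin": -13.3},
    {"linear": [82, 570, 65], "spin": -13.3},
    {"linear": [82, 570, 65], "spin": -13.3},
    {"linear": [82, 570, 65], "spin": -13.3},
  ],
)

```text
t: 20.98
ee_pos: [0.5256, -0.2977, 0.2723]
eef_rot: [-179.9, 0.2, 9.4]
force: [-0.7, -0.3, -0.1]
opening: 0.0252
grasp_force: 55.0
```

```bash
python3 look.py w_g2; python3 - <<'E'
from rig import ctrl
from h import *
o=ctrl.get_obs();print(o['ee_pos'],o['force'],o['eef_rot'],o['opening'])
for n,x0,y0,x1,y1 in(('scene',170,200,235,280),):
    s=ctrl.snapshot(n);cv2.imwrite(f'pics/{n}_g2.png',s[:,:,::-1]);g=cv2.cvtColor(s,7)
    for r in range(y0,y1,1): print(r,''.join('#' if v<60 else '+' if v<110 else '-' if v<185 else '.' for v in g[r,x0:x1]))
s=cv2.imread('pics/w_g2.png');g=cv2.cvtColor(s,6)
for r in range(60,200,3): print(r,''.join('#' if v<60 else '+' if v<110 else '-' if v<185 else '.' for v in g[r,215:295]))
E
```

```text
21.0333 [ 0.52661542 -0.29801697  0.27404385] [1.79984473e+02 5.96340514e-02 9.46643102e+00] [-1.10004863e+01  1.17170775e+01 -1.14478224e+00  3.63026485e-02
 -7.71885831e+01  1.10458860e+02]
[ 0.52661542 -0.29801697  0.27404385] [-0.23240595 -0.77487342 -0.50594686] [1.79984473e+02 5.96340514e-02 9.46643102e+00] 0.02509268730732955
200 #####+++##########++---------------------------------------------
201 #################+-----------------------------------------------
202 ###############++-----------------------......-------------------
203 ###############+----------------------..........-----------------
204 +##############+---------------------............----------------
205 -+++++++#######+---------------------............----------------
206 -------+########--------------------..............---------------
207 --------+#######+-------------------..............---------------
208 --------+#######+--------------------.............---------------
209 ++------++######+--------------------............----------------
210 +++------+#######+-----------------++--........--------------
[... 8115 characters left out ...]
################++++
177 ----+#############+--++++++++++++++++++++++++++++++++++++++++###############---+
180 ---++#############+--++++++++++++++++++++++++++++++++++++++++###############----
183 ----+#############+--++++++++++++++++++++++++++++++++++++++++##############+----
186 -----+############+-+++++++++++++++++++++++++++++++++++++++++#############+-----
189 ------+##########+--+++++++++++++++++++++++++++++++++++++++++############+------
192 --------+########+--++++++++++++++++++++++++++++++++++++++++++#########+--------
195 ----------+######+--++++++++++++++++++++++++++++++++++++++++++#######+----------
198 ------------+####+-+++++++++++++++++++++++++++++++++++++++++++#####+------------
```

```bash
python3 - <<'E'
import json
from rig import ctrl
from h import *
np.set_printoptions(precision=4,suppress=True)
c=json.load(open('pics/w_g2.json'));g=cv2.cvtColor(cv2.imread('pics/w_g2.png'),6)
print(g[94:108,246:264])
o=ctrl.get_obs();tcp=o['ee_pos'];print(tcp)
sub=(g[74:98,240:272]>150).astype('uint8');n,l,st,ce=cv2.connectedComponentsWithStats(sub)
for i in range(1,n):print(st[i],ce[i]+[240,74],plane(c,ce[i]+[240,74],.123))
a=np.radians(9.45);e=np.array([np.cos(a),np.sin(a)]);f=np.array([-np.sin(a),np.cos(a)])
for p,z in(((254.5,101),.159),((254.8,105),.159+.017)):
    q=plane(c,p,z);d=(q-tcp)[:2];print(p,q,'along,side',d@e,d@f)
S=ctrl.calibration('scene')
for p in((193.3,244),(196,252.5)):print(tool_hit(S,p,tcp,9.45))
E
```

```text
[[ 67  65  62  83 135 184 210 218 222 222 223 223 222 214 206 200 149  83]
 [ 65  67  66  64  70  97 145 174 193 200 203 201 196 176 134  93  66  63]
 [ 67  64  63  68  64  68  66  74  87 104 110 100  87  70  61  59  61  60]
 [ 65  66  65  64  65  66  64  63  66  67  64  65  63  61  59  65  61  66]
 [ 87  67  63  64  64  68  65  64  65  63  64  64  66  65  63  62  62  64]
 [156 114  84  68  63  65  82 110 113 103  78  65  68  64  63  64  64  65]
 [214 191 152 113  84  84 141 188 183 159 114  77  62  64  65  72  86  94]
 [218 217 211 192 156 153 197 195 181 159 127  93  84  96  97 121 139 143]
 [217 217 221 219 213 211 196 180 161 143 122 100 111 154 164 186 182 168]
 [216 218 219 219 198 188 137 105  81  82  88  83  99 159 200 213 201 190]
 [215 215 208 197 140  77  61  56  55  55  52  56  58 111 177 207 213 216]
 [216 208 150  77  58  58  59  59  58  58  55  55  53  53  91 177 207 215]
 [215 174  96  59  60  58  57  59  58  56  55  55  52  55  52  92 191 214]
 [208 124  56  61  60  59  58  54  56  56  54  57  53  54  53  54 170 210]]
[ 0.5271 -0.2981  0.275 ]
[0 0 1 1 1] [240.  74.] [ 0.6249 -0.2646  0.123 ]
[  6   1  21  21 340] [255.9412  85.2971] [ 0.6166 -0.283   0.123 ]
[ 0 19  4  5 11] [240.9091  95.7273] [ 0.6035 -0.2689  0.123 ]
[30 22  2  2  3] [270.6667  96.6667] [ 0.6078 -0.3005  0.123 ]
(254.5, 101) [ 0.5997 -0.2844  0.159 ] along,side 0.07381450218043965 0.0016706863415912043
(254.8, 105) [ 0.5959 -0.2853  0.176 ] along,side 0.06989013423127954 0.0013673095658684083
[ 0.0725 -0.0962]
[ 0.0822 -0.1135]
```

>>> send_rows(
  motion=[
    {"linear": [-5, 1.3, 3], "spin": 0},
    {"linear": [0, 1.3, 11.5], "spin": 0},
    {"linear": [5, 1.3, 20], "spin": 0},
    {"linear": [10, 1.3, 28.7], "spin": 0},
    {"linear": [12, 1.3, 32], "spin": 0},
    {"linear": [12.5, 1.3, 33], "spin": 0},
    {"linear": [12.5, 1.3, 33], "spin": 0},
    {"linear": [12.5, 1.3, 33], "spin": 0},
  ],
)

```text
t: 21.75
ee_pos: [0.5393, -0.2972, 0.2409]
eef_rot: [180.0, 0.0, 9.5]
force: [-0.3, -0.6, -2.0]
opening: 0.0256
grasp_force: 55.0
```

```bash
python3 - <<'E'
import json
from rig import ctrl
from h import *
F=[]
for i in range(3):
    o=ctrl.get_obs();F.append(o['force']);c=ctrl.calibration('wrist');s=ctrl.snapshot('wrist')
print(np.mean(F,0),o['ee_pos'])
g=cv2.cvtColor(s,7)
for r in range(56,112,2): print(r,''.join('#' if v<60 else '+' if v<110 else '-' if v<185 else '.' for v in g[r,225:290]))
E
```

```text
[-0.42651122 -0.16301557 -2.04033752] [ 0.53926468 -0.29723156  0.24128779]
56 .................................................................
58 .................................................................
60 .................................................................
62 .................................................................
64 .................................................................
66 .................................................................
68 .................................................................
70 .................................................................
72 .................................................................
74 .................................................................
76 .................................................................
78 ......................---+++++++++---............................
80 ..................--+++++++++++++++++++--........................
82 ................-++++++++++++++++++++++++++-.....................
84 .............-+++++++++++++++++++++++++++++++-.........
[... 213 characters left out ...]
....
92 .........-++++++++++-.................-++++++++++-...............
94 .........-+++++++++....................-+++++++++---.............
96 .........-++++++++-.....................-+++++++++..-............
98 .........-++++++++......................-+##+++++--..............
100 .........-++++++++...........---........-+#++++++--..............
102 .........-+++++++++.........----+-......-###+++++---.............
104 ..........-+++++++++.....-+#######+----++####+++--...............
106 ...........-+++++++++--+############+++#######+----..............
108 ............--++++++++#######################+---................
110 ..............--+++++#####################++------...............
```

>>> send_rows(
  motion=[
    {"linear": [1.5, 0, 2.6], "spin": 0},
    {"linear": [2.5, 0, 4.3], "spin": 0},
    {"linear": [3.5, 0, 6], "spin": 0},
    {"linear": [3.5, 0, 6], "spin": 0},
    {"linear": [3.5, 0, 6], "spin": 0},
    {"linear": [3.5, 0, 6], "spin": 0},
  ],
)

```text
t: 22.4
ee_pos: [0.5426, -0.2967, 0.2352]
eef_rot: [180.0, -0.0, 9.4]
force: [-1.7, -0.2, 2.9]
opening: 0.0252
grasp_force: 55.0
```

```bash
cat > f.py <<'E'
from rig import ctrl
import numpy as np
F=[]
for i in range(4):
    o=ctrl.get_obs();F.append(o['force']);ctrl.snapshot('top')
F=np.mean(F,0);n=np.array([-.493,-.0817,.866]);print(o['t'],F,o['ee_pos'],'along n vs baseline',(F-[-.2,-.2,-1.4])@n)
E
python3 f.py
```

```text
22.55 [-1.80132334 -0.45329056  2.51057853] [ 0.54258555 -0.29670257  0.23511396] along n vs baseline 4.196707253677637
```

>>> send_rows(
  motion=[
    {"linear": [0.5, 0, 0.9], "spin": 0},
    {"linear": [0.5, 0, 0.9], "spin": 0},
    {"linear": [0.5, 0, 0.9], "spin": 0},
    {"linear": [0.5, 0, 0.9], "spin": 0},
    {"linear": [0.5, 0, 0.9], "spin": 0},
    {"linear": [0.5, 0, 0.9], "spin": 0},
    {"linear": [0.5, 0, 0.9], "spin": 0},
  ],
)

```text
t: 23.18
ee_pos: [0.5431, -0.2965, 0.234]
eef_rot: [180.0, -0.0, 9.4]
force: [-2.3, -0.5, 2.6]
opening: 0.0253
grasp_force: 55.0
```

```bash
python3 f.py; python3 - <<'E'
from rig import ctrl
from h import *
s=ctrl.snapshot('wrist');g=cv2.cvtColor(s,7)
for r in range(80,118,2): print(r,''.join('#' if v<60 else '+' if v<110 else '-' if v<185 else '.' for v in g[r,225:290]))
E
```

```text
23.3333 [-1.91323577 -0.88863118  2.97244413] [ 0.54309584 -0.29647417  0.23399038] along n vs baseline 4.687423019985982
80 .................................................................
82 .....................---++++++++++++--...........................
84 ..................-++++++++++++++++++++++-.......................
86 ...............-+++++++++++++++++++++++++++--....................
88 .............-++++++++++++++++++++++++++++++++-..................
90 ...........-+++++++++++++++++++++++++++++++++++-.................
92 ..........-++++++++++++---.....---++++++++++++++-................
94 ..........+++++++++++-..............-++++++++++++--..............
96 .........-+++++++++-..................-+++++++++++...............
98 .........-+++++++++.....................-+++++++++..-............
100 .........+++++++++-.....................-+#+++++++-.-............
102 .........-++++++++...........---.........+#+++++++-..............
104 .........-++++++++......--+#######+-.....-##++++++--.............
106 .........-++++++++-...-+############+-..-+##+++++-.--............
108 ..........-++++++++-.-+###############--+####++++--..............
110 ...........-+++++++++++++#################+###++---..............
112 ............--++++++++#######################+------.............
114 ..............--++++++#####################++-------------.......
116 .................-+++###################+---------------------...
```

>>> send_rows(
  motion=[
    {"linear": [-10, 0, -17], "spin": 0},
    {"linear": [-20, 0, -35], "spin": 0},
    {"linear": [-25, 0, -70], "spin": 0},
    {"linear": [-30, 0, -105], "spin": 0},
    {"linear": [-259, -16, -105], "spin": 15.5},
    {"linear": [-259, -16, -105], "spin": 15.5},
    {"linear": [-259, -16, -105], "spin": 15.5},
    {"linear": [-259, -16, -105], "spin": 15.5},
    {"linear": [-259, -16, -105], "spin": 15.5},
    {"linear": [-259, -16, -105], "spin": 15.5},
    {"linear": [-259, -16, -95], "spin": 15.5},
    {"linear": [-259, -16, -76], "spin": 15.5},
    {"linear": [-259, -16, -76], "spin": 15.5},
    {"linear": [-259, -16, -76], "spin": 15.5},
    {"linear": [-259, -16, -76], "spin": 15.5},
  ],
)

```text
t: 24.68
ee_pos: [0.2856, -0.3233, 0.3102]
eef_rot: [180.0, 0.0, -6.0]
force: [0.5, -0.5, 0.0]
opening: 0.0249
grasp_force: 55.0
```

```bash
python3 - <<'E'
from rig import ctrl
from h import *
o=ctrl.get_obs();print(o['ee_pos'],o['eef_rot'],o['force'],o['qpos'])
for n,x0,y0,x1,y1,st in(('scene',125,140,185,210,1),('wrist',200,40,310,170,3)):
    c=ctrl.calibration(n);s=ctrl.snapshot(n);cv2.imwrite(f'pics/{n}_st.png',s[:,:,::-1]);g=cv2.cvtColor(s,7)
    print(n)
    for r in range(y0,y1,st): print(r,''.join('#' if v<60 else '+' if v<110 else '-' if v<185 else '.' for v in g[r,x0:x1]))
E
```

```text
[ 0.28564642 -0.32330986  0.31024801] [ 1.79996804e+02  2.26790846e-02 -6.02101364e+00] [ 0.48552859 -0.47056826  0.01487776] [-2.21328629e+01 -6.76824242e+00 -1.61096069e+01  9.48977238e-03
 -8.06795370e+01  1.06110311e+02]
scene
140 +++++++++++++++#######++++++++++++++++++++++++++++++++++++++
141 +++++++++++++++#######++++++++++++++++++++++++++++++++++++++
142 +++++++++++++++#######++++++++++++++++++++++++++++++++++++++
143 +++++++++++++++#######++++++++++++++++++++++++++++++++++++++
144 ++++++++++++++++#######+++++++++++++++++++++++++++++++++++++
145 ++++++++++++++++#######+++++++++++++++++++++++++++++++++++++
146 ++++++++++++++++#######+++++++++++++++++++++++++++++++++++++
147 ++++++++++++++++#######+++++++++++++++++++++++++++++++++++++
148 ++++++++++++++++#######++++++++++++++++++++++++++++++--+----
149 ++++++++++++--+++######+------------------------------------
150 ----------------+######+------------------------------------
151 ----------------+######+------------------------------------
152 -----------------+#####+------------------------------------
153 -----------------+##
[... 8026 characters left out ...]
..--......
154 --------------------------------++++++++++++++++++++++++++++++++++++++++#####+--......................-..--...
157 ------.--.-................-+++++++++++++++++++++++++++++++++++++++++++++++++####+---------------------------.
160 .........................-++++++++++++++++++++++++++++++++++++++++++++++++++++++++##---............-----------
163 ....---.-....-...-....-+++++++++++++++++++++++++++++++++++++++++++++++++++++++++++++##+------------..--------.
166 ................------++++++++++++++++++++++++++++++++++++++++++++++++++++++++++++++++##-----------....--.....
169 ---------------------++++++++++++++------------+---++++--+++++++-+++++++++++++++++++++++#------------.........
```

```bash
python3 - <<'E'
from rig import ctrl
from h import *
o=ctrl.get_obs();c=ctrl.calibration('wrist');p0=np.array([.343,-.3289]);a=np.radians(-6.05);e=np.array([np.cos(a),np.sin(a)]);f=np.array([-np.sin(a),np.cos(a)])
print(o['ee_pos'])
for n,p,z in(('back',(254.3,91.5),.14),('plate front',(254.5,144.5),.14),('plate back',(254.5,75.5),.14),('plateL',(219.5,110),.14),('plateR',(289.5,110),.14),('gapL',(243.7,120),.14),('gapR',(264.7,120),.14),('tip',(253,101.5),.1957),('tcp',None,0)):
    q=(plane(c,p,z) if p else o['ee_pos'])[:2]-p0;print(n,'local',q@e,q@f)
E
```

```text
[ 0.28583424 -0.32338213  0.31050612]
back local 0.030124491584045923 0.0006645183936775417
plate front local -0.029669455187407767 0.0004209886219616048
plate back local 0.047151384711756845 0.0004421293404604891
plateL local 0.009811093604678443 0.04075490475901068
plateR local 0.009854403715834712 -0.03989615821803627
gapL local -0.0013727849464002396 0.012978106576783952
gapR local -0.001359875047687823 -0.011423693812373967
tip local 0.017672223901270486 0.001862264030127982
tcp local -0.05742892748432671 -0.0005379186683608277
```

>>> send_rows(
  motion=[
    {"linear": [0, 0, 20], "spin": 0},
    {"linear": [0, 0, 40], "spin": 0},
    {"linear": [0, 0, 55], "spin": 0},
    {"linear": [0, 0, 70], "spin": 0},
    {"linear": [0, 0, 82], "spin": 0},
    {"linear": [0, 0, 86], "spin": 0},
    {"linear": [0, 0, 86], "spin": 0},
  ],
)

```text
t: 25.37
ee_pos: [0.285, -0.323, 0.2235]
eef_rot: [-180.0, 0.1, -6.0]
force: [-0.2, -0.1, -0.6]
opening: 0.0255
grasp_force: 55.0
```

>>> send_rows(
  motion=[
    {"linear": [0, 0, 0], "spin": 0},
    {"linear": [0, 0, 0], "spin": 0},
    {"linear": [6, 0, 0], "spin": 0},
    {"linear": [12, 0, 0], "spin": 0},
    {"linear": [18, 0, 0], "spin": 0},
    {"linear": [24, 0, 0], "spin": 0},
    {"linear": [30, 0, 0], "spin": 0},
    {"linear": [36, 0, 0], "spin": 0},
    {"linear": [40, 0, 0], "spin": 0},
    {"linear": [40, 0, 0], "spin": 0},
  ],
  force=12,
)

```text
t: 26.2
ee_pos: [0.3255, -0.3275, 0.2237]
eef_rot: [-180.0, 0.0, -6.0]
force: [-0.2, 0.4, -0.9]
opening: 0.0259
grasp_force: 12.0
```

>>> send_rows(
  motion=[
    {"linear": [6, 0, 0], "spin": 0},
    {"linear": [12, 0, 0], "spin": 0},
    {"linear": [18, 0, 0], "spin": 0},
    {"linear": [24, 0, 0], "spin": 0},
    {"linear": [30, 0, 0], "spin": 0},
    {"linear": [36, 0, 0], "spin": 0},
    {"linear": [39, 0, 0], "spin": 0},
    {"linear": [39, 0, 0], "spin": 0},
    {"linear": [39, 0, 0], "spin": 0},
  ],
)

```text
t: 26.95
ee_pos: [0.3637, -0.3315, 0.2238]
eef_rot: [-180.0, 0.0, -6.0]
force: [-0.6, 0.6, -1.4]
opening: 0.0258
grasp_force: 12.0
```

```bash
python3 - <<'E'
from rig import ctrl
from h import *
o=ctrl.get_obs();print(o['ee_pos'],o['eef_rot'],o['force'],o['torque'])
for n,x0,y0,x1,y1,st in(('scene',125,115,185,205,1),):
    c=ctrl.calibration(n);s=ctrl.snapshot(n);g=cv2.cvtColor(s,7)
    for r in range(y0,y1,st): print(r,''.join('#' if v<60 else '+' if v<110 else '-' if v<185 else '.' for v in g[r,x0:x1]))
E
```

```text
[ 0.36370611 -0.33146092  0.22376899] [-1.79990814e+02  1.21145356e-02 -6.04212558e+00] [-0.59535758  0.59262884 -1.40961208] [-0.01723688  0.11231976 -0.01289763]
115 ++##+--------------------------------+#+#+#####+++++++++++++
116 ++##+---------------------------+++++##########+++++++++###+
117 ####+-----------------------+++#################+##+#######+
118 ####+---------------++++++#################+###############+
119 ####+--------+++++###################++++++++++############+
120 #####+++++++########################++--------++#####+++++++
121 ###########################++++++###+---------++###+++------
122 #####################++++++++++++###+++++++++++++++++-------
123 ##############++++++++++++++++++####+++++++++++++++++-------
124 ########+++++++++++++++++#########+++-++++++++++++++++----++
125 ##+++++++++++++++++++++####++++++++++-++++++++++++++++----++
126 ++++++++++++++++++++++++++++++++++++++++++++++++++++++----++
127 +++++++++++++++++++++++++++++++++++#++++++++++++#+++++----++
128 +++#####+++++++++++++++++#++##########++++#+++++++++++----++
129 #######+++++++++++++++
[... 4213 characters left out ...]
----------.........................---------------
195 ------------.............................-------------------
196 ------------.......................-------++----------------
197 +-----------.................---------+-+++-----------------
198 +-----------...........----------++++---+++-----------------
199 +-----------....----------------++-++++-+-------------------
200 +-------------------+---+--+--+++++++-----------------------
201 +--------------+--------+-+++++++++-------+-----------------
202 ++-----------------+----+++++-------+-----------------------
203 ++----------------------++++--------------+-----------------
204 ++--------------+-+-----+--+--------+-----++----------------
```

>>> send_rows(
  motion=[
    {"linear": [-10, -1, 0], "spin": 0},
    {"linear": [-20.5, -1, 0], "spin": 0},
    {"linear": [-20.5, -1, 15], "spin": 0},
    {"linear": [-20.5, -1, 35], "spin": 0},
    {"linear": [-20.5, -1, 50], "spin": 0},
    {"linear": [-20.5, -1, 60], "spin": 0},
    {"linear": [-20.5, -1, 66], "spin": 0},
    {"linear": [-20.5, -1, 66], "spin": 0},
    {"linear": [-20.5, -1, 66], "spin": 0},
  ],
)

```text
t: 27.75
ee_pos: [0.3433, -0.3286, 0.1585]
eef_rot: [180.0, -0.0, -6.0]
force: [-0.4, 0.1, -0.5]
opening: 0.0261
grasp_force: 12.0
```

```bash
python3 - <<'E'
from rig import ctrl
from h import *
o=ctrl.get_obs();print(o['ee_pos'],o['eef_rot'],o['force'],o['torque'])
for n,x0,y0,x1,y1,st in(('scene',125,140,185,205,2),('wrist',200,60,310,230,4)):
    c=ctrl.calibration(n);s=ctrl.snapshot(n);g=cv2.cvtColor(s,7)
    for r in range(y0,y1,st): print(r,''.join('#' if v<60 else '+' if v<110 else '-' if v<185 else '.' for v in g[r,x0:x1]))
E
```

```text
[ 0.34329732 -0.32862302  0.15849776] [ 1.79975840e+02 -2.39892271e-02 -6.04822000e+00] [-0.35009562  0.08907933 -0.48039291] [-0.055744   -0.00301082  0.01177439]
140 #############################+++++++###+++++++++++#+#+++----
142 #################+++++++++++++++#+++##+++++++++++++++++-----
144 ####+++++++++++++++++++++++##+++++++++++++++++++++++++++---+
146 ++++++++++++++++++++++++++++++++#++#####++++#++#++++++++----
148 ############++++-++-+---+++##############+++++++++++++++----
150 ############++++++++++++++###############+++++++++++++++----
152 ############++#++++++++++++############+++++++--------------
154 #############+#++++++++++++#+++++++-------------------------
156 ############+++#-----------++-------------------------------
158 +++++--+++----+#+----------+#+------------------------------
160 -------------++#+-----------#+------------------------------
162 ---------------+#----------+#+------------------------------
164 --------------++#+++++++++++##+-----------------------------
166 ---------------+##+++++++++++#+-----------------------------
168 ----------------+#++++
[... 5443 characters left out ...]
.........-
208 +.....................+++++++++++++++++++++++++++++++++++++++++++++++++++++++++#+#####+##-...................-
212 +.....................-+++++++++++++++++++++++++++++++++++++++++++++++++++++++++########--...................-
216 #......................-++++++++++++++++++++++++++++++++++++++++++++++++++++++++#######+-....................-
220 #+-----------------------+####+++++----------+-----+-------------------------+++#####+----------------------++
224 #+---------------------+#######+++--+------++-----+------------+-------------+++#######+--------------------++
228 ++--------------------+########++++++-+++-+---------+------------------------+++########++--------------------
```

Lined up, flange about 4–5 mm above the prongs. I'll press gently down, then open.

>>> send_rows(
  motion=[
    {"linear": [0, 0, 2], "spin": 0},
    {"linear": [0, 0, 4], "spin": 0},
    {"linear": [0, 0, 5], "spin": 0},
    {"linear": [0, 0, 6], "spin": 0},
    {"linear": [0, 0, 6], "spin": 0},
    {"linear": [0, 0, 6], "spin": 0},
  ],
  force=8,
)

```text
t: 28.35
ee_pos: [0.3453, -0.3289, 0.1536]
eef_rot: [179.9, -0.2, -6.0]
force: [1.8, 3.8, 8.2]
opening: 0.0256
grasp_force: 8.0
```

>>> send_rows(
  motion=[
    {"linear": [0, 0, 0], "spin": 0},
    {"linear": [0, 0, 0], "spin": 0},
    {"linear": [0, 0, 0], "spin": 0},
    {"linear": [0, 0, 0], "spin": 0},
    {"linear": [0, 0, 0], "spin": 0},
    {"linear": [0, 0, 0], "spin": 0},
    {"linear": [0, 0, 0], "spin": 0},
    {"linear": [0, 0, 0], "spin": 0},
    {"linear": [0, 0, 0], "spin": 0},
    {"linear": [0, 0, 0], "spin": 0},
    {"linear": [0, 0, -20], "spin": 0},
    {"linear": [0, 0, -50], "spin": 0},
    {"linear": [0, 0, -90], "spin": 0},
    {"linear": [0, 0, -130], "spin": 0},
    {"linear": [-40, 0, -150], "spin": 0},
    {"linear": [-40, 0, -150], "spin": 0},
    {"linear": [-40, 0, -150], "spin": 0},
    {"linear": [-40, 0, -150], "spin": 0},
  ],
  hand=1,
)

```text
t: 29.85
ee_pos: [0.3034, -0.324, 0.3018]
eef_rot: [-180.0, -0.0, -6.1]
force: [-0.7, -0.2, -0.8]
opening: 0.0873
grasp_force: 0.0
```

```bash
python3 - <<'E'
from rig import ctrl
from h import *
o=ctrl.get_obs();print(o['t'],o['ee_pos'],o['force'],o['opening'])
s=ctrl.snapshot('scene');a=cv2.imread('pics/scene0.png')
d=np.abs(cv2.cvtColor(s,7).astype(int)-cv2.cvtColor(a,6))
g=cv2.cvtColor(s,7);g0=cv2.cvtColor(a,6)
for n,b in(('stand',(130,160,180,215)),('shaker',(200,198,226,238)),('mug',(312,158,362,208)),('jar',(362,128,398,178))):
    x0,y0,x1,y1=b;print(n,d[y0:y1,x0:x1].mean(),cv2.phaseCorrelate(np.float32(g0[y0:y1,x0:x1]),np.float32(g[y0:y1,x0:x1])))
for r in range(156,200,2): print(r,''.join('#' if v<60 else '+' if v<110 else '-' if v<185 else '.' for v in g[r,130:175]),''.join('#' if v<60 else '+' if v<110 else '-' if v<185 else '.' for v in g0[r,130:175]))
E
```

```text
29.85 [ 0.30340091 -0.32400604  0.30179734] [-0.66016573 -0.17918602 -0.84977074] 0.0872554033369518
stand 3.5872727272727274 ((-0.008857448797595424, 0.5273746086578903), 0.9880745000839234)
shaker 1.9490384615384615 ((0.4850100535248316, -0.035644557075464434), 0.9743884841601054)
mug 2.0428 ((0.049801001776334175, 0.022862356752320068), 0.9741301964759826)
jar 5.405555555555556 ((0.22486343843262802, 0.010476323770308937), 0.9576533598370022)
156 --------------------------------------------- ---------------------------------------------
158 --------------------------------------------- ---------------------------------------------
160 --------------------------------------------- ---------------------------------------------
162 --------------------------------------------- ---------------------------------------------
164 --------------------------------------------- ---------------------------------------------
166 --------------------------------------------- -------------+-------------------------------
168 -------------+------------------------------- ------------------------
[... 761 characters left out ...]
+++++++++++##+-......-------
186 ------------+####++++#########+-......------- ------------+#################-.......-------
188 -------------+##############+-.........------ -------------+#############+-..........------
190 ---------...---+##########+-...........------ ------.......----+########+-...........------
192 -------...........--+####++-............----- -------...........--+####++-............-----
194 -------.................................----- -------.................................-----
196 -------.......................-------+------- -------.......................-------++------
198 -------...........---------+++-+---+++------- -------...........----------+++-+-+-+--------
```

The probe hangs upright within 3 mm of where it started, the bystanders haven't moved, and the gripper is clear, so I'm handing in.

```bash
python3 -c "
from rig import ctrl
print(ctrl.close_job())"
```

```text
the job is handed in; nothing more can be done
None
```

The job is handed in, with no verdict shown: the probe pressed the kettle stud, toaster carriage and grill stud in order at about 4–5 N each, and it hangs upright in its stand again with the jar, mug and shaker unmoved, after about 30 s.

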